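# Test the emergency lanterns on their charging dock

### The arm

A 6-joint arm with a two-finger parallel gripper is mounted at the origin on the work surface. World frame = base frame: x ahead of the robot, y to its left, z up, the work surface at z = 0. Lengths are in mm, angles in rad, forces in N, time in s.
With the tool pointing down it reaches from about 325 to 1000 mm from the base axis. Payload 5.1 kg.
Tool frame: the origin (TCP) lies at the very end of the fingers, on their centre line; the grasp point (between the pads) lies 19 mm behind it; y points along the fingers, x is the direction in which the jaws open and shut, and the axes are right-handed (so a half turn about y gives the same grasp; the last joint's range is limited). The gripper opens to 85 mm and grips with 20 to 120 N. Pads are 22 mm wide; open, the fingers measure 114 mm over their backs; the gripper's body (76 mm by 85 mm) begins 54 mm behind the grasp point. The pads swing forward as they close: fully open they stand 13 mm farther back than shut.
Start: joints at [-1.392, 0.124, 1.65, -0, 1.367, -0.083], TCP at [168.2, -627.848, 231.322] pointing down, gripper open.
Joint ranges: [-2.61, 2.61], [-1.02, 2.33], [0.03, 2.71], [-1.35, 4.49], [0.32, 2.68], [-2.91, 2.91]. Speed limits (rad/s): [2.57, 2.57, 3.14, 3.14, 3.14, 3.14].

### API

Orientations are given as [roll, pitch, yaw] about the fixed x, y, z axes, in that order (R = Rz(yaw) Ry(pitch) Rx(roll)).
In Python, from plant import * gives the robot as it stands.
- The arm moves only by the tool send_rows, never from a script. Its argument "steps" is a list of rows, each a list of 3 entries, a list of its own where there are three numbers: the shift along the tool's x, y, z in cm, then the turn about the tool's y in rad, then the closure, from 0 (fully open) to 1 (shut). In form: [[[tx, ty, tz], twist, claw], ...]. A call has 1 to 5 rows; each row is the pose to reach, as a shift and turn from the pose measured when the call began, along the tool's axes at that moment; what a row does not reach only later rows make up. A row lasts 1/12 s, in which the tool goes at most 41.7 mm and 7.16 degrees, less where a joint would pass 70% of its speed; a pose out of reach is approached as far as the arm can. A call with a gripper value outside its range is refused whole. The fingers move at their own pace and stop on an object; "newtons" is the grip in N (left out, the last holds). Time passes only in rows, so rows that repeat a pose let the fingers close. It gives the time, the measured TCP pose, the force and the opening at its end, in the units of the state.
- read_state(): the state, without advancing time (a new reading comes with each control period).
- grab_frame(name): name is "side" or "top" or "wrist"; returns the picture (480x640x3 uint8, red, green, blue); there is no depth.
- get_calibration(name): a dict with "camera_matrix" (3x3 intrinsics, pixels), "R" (3x3) and "t" (3): a world point X has camera coordinates R X + t; the wrist camera has in their place "mount" (4x4, takes a point from camera to tool coordinates, whose origin is the TCP and whose axes are the tool frame's). Camera axes: x right, y down, z forward; pixel columns grow to the right and rows downward; lengths in mm; the calibration is good to about 2 mm. A picture is of the moment at which its call begins: read the wrist's pose just before it. get_calibration takes no time and is no camera call.
- finish_job(): hands the job in, once; it reports no verdict.
Trained networks look in the newest picture that a camera, given by its name, has taken for a name from the list of things; names that differ only in an ending like _2 or _b are one class to them, and where a whole thing is asked for, a point or a joint stands for the part that bears it (a point fixed in the world has none). Each returns a list of dicts, best first, with "conf" (0 to 1); they miss things now and then, are a little off and sometimes report something else, mostly with a low value. They report only what shows in the picture. A call takes as long as a camera call. They do not tell look-alikes from the thing itself.
- outline_of(label, camera): "pixels" (480x640 bool, what is visible of it).
- pinpoint(label, camera): "centre" ([x, y, z] in mm, in world coordinates, good to about 4 mm: a listed point, or the origin of a listed thing).
The state is a dict: "time": time; "joint_pos": joint angles; "joint_vel": joint speeds; "effort": joint torques, N m; "tcp_pos": TCP position; "tool_rot": TCP orientation; "contact_force": force on the tool from outside, world axes, zero at the start; "moment": the same for the moment, N m; "opening": opening from 0.0 (shut) to 1.0 (fully open).
Only numpy, scipy, OpenCV 4.12 (cv2) and the standard library are available. Lean on these libraries where they do the work, as an engineer would, in place of code of your own. Each camera call takes 0.05 s, during which the arm holds its last target. There are 200 camera calls.

### The job

The typhoon season is near: test the cordless lanterns that stand on the steel tray. Seat every one of them fully home and upright in a well of its own size on the charging dock and let go, then press the dock's test button fully down and release it, and leave all the lanterns seated for three seconds while the test runs. Then stand them all upright on the steel tray again, without disturbing the mug, the flip-lid box or the eyedrop bottles.

Things in the scene. Friction and masses are not known exactly. Their poses are not given: they have to be found in the camera images.
- wide_1: cordless emergency lantern, wide kind (may be absent), 93 mm tall, about 0.2 kg: a heavy grey conical base, 60 mm across at the foot, widening evenly to 80 mm at 36 mm above the foot, a sloping shoulder up to 46 mm, then a white upright cylinder 42 mm across from 46 to 92 mm: grip it there. Origin: centre of the foot's underside; z up along its axis, it is round about z
- wide_2: cordless emergency lantern, wide kind (may be absent), 93 mm tall, about 0.2 kg: a heavy grey conical base, 60 mm across at the foot, widening evenly to 80 mm at 36 mm above the foot, a sloping shoulder up to 46 mm, then a white upright cylinder 42 mm across from 46 to 92 mm: grip it there. Origin: centre of the foot's underside; z up along its axis, it is round about z
- narrow_1: cordless emergency lantern, narrow kind (may be absent), 93 mm tall, about 0.2 kg: a heavy grey conical base, 40 mm across at the foot, widening evenly to 60 mm at 36 mm above the foot, a sloping shoulder up to 46 mm, then a white upright cylinder 42 mm across from 46 to 92 mm: grip it there. Origin: centre of the foot's underside; z up along its axis, it is round about z
- narrow_2: cordless emergency lantern, narrow kind (may be absent), 93 mm tall, about 0.2 kg: a heavy grey conical base, 40 mm across at the foot, widening evenly to 60 mm at 36 mm above the foot, a sloping shoulder up to 46 mm, then a white upright cylinder 42 mm across from 46 to 92 mm: grip it there. Origin: centre of the foot's underside; z up along its axis, it is round about z
- well_wide_1_seat (a point): seat point of a wide well: an open grey cone on the dock, 42 mm tall, wall 4 mm, mouth 78 mm across inside, same taper as the wide lantern's base. On the well's axis, 32 mm below its rim: a fully seated wide lantern has its origin here (within 1.5 mm), carried and centred by the taper, its widest part 4 mm above the rim. Which kind stands at which corner of the dock varies
- well_wide_2_seat (a point): seat point of a wide well: an open grey cone on the dock, 42 mm tall, wall 4 mm, mouth 78 mm across inside, same taper as the wide lantern's base. On the well's axis, 32 mm below its rim: a fully seated wide lantern has its origin here (within 1.5 mm), carried and centred by the taper, its widest part 4 mm above the rim. Which kind stands at which corner of the dock varies
- well_narrow_1_seat (a point): seat point of a narrow well: an open grey cone on the dock, 42 mm tall, wall 4 mm, mouth 58 mm across inside, same taper as the narrow lantern's base. On the well's axis, 32 mm below its rim: a fully seated narrow lantern has its origin here (within 1.5 mm), carried and centred by the taper, its widest part 4 mm above the rim. Which kind stands at which corner of the dock varies
- well_narrow_2_seat (a point): seat point of a narrow well: an open grey cone on the dock, 42 mm tall, wall 4 mm, mouth 58 mm across inside, same taper as the narrow lantern's base. On the well's axis, 32 mm below its rim: a fully seated narrow lantern has its origin here (within 1.5 mm), carried and centred by the taper, its widest part 4 mm above the rim. Which kind stands at which corner of the dock varies
- button_top (a point): centre of the top of the dock's round white spring push button (the test button), 32 mm across, pressed straight down; it stands on the low white console, 36 mm high, along the dock's side that faces the robot
- button (a joint): travel of the test button in m: 0 up, 0.006 fully down; fully down takes about 5 N; it springs back up when let go
- dock: white charging dock, fixed: a plate 200 x 200 mm, 12 mm thick, carrying four wells (two wide, two narrow) 95 mm apart in a square, with the console (55 mm deep, 130 mm wide) on its -x side. Origin: centre of the plate's underside on the cart top; x points away from the console
- tray: low steel tray, fixed, 230 mm along its x, 260 mm along its y, floor 4 mm thick, rim 4 mm thick and 8 mm high over all. Origin: centre of its underside on the cart top. The lanterns start on it, one near each corner of a rectangle 110 mm (x) by 124 mm (y)
- mug: white ceramic mug, 80 mm across, 90 mm tall, bystander. Origin: centre of its underside
- flipbox: flip-lid polypropylene box, 58 x 103 x 45 mm, bystander. Origin: centre of its underside
- eyedrop_1: eyedrop bottle, 28 mm across, 65 mm tall, bystander. Origin: centre of its underside
- eyedrop_2: eyedrop bottle like the other, bystander
Mind the look-alikes: they are no part of the job. Leave any blue or pink look-alike of the wide_2 alone.

How it is judged (in metres and radians):
On the way, in this order (a step that is already met when the one before it is completed fails the run):
1. every lantern is seated in a well of its own kind and let go ((distance between wide_1 and well_wide_1_seat below 0.005 m or distance between wide_1 and well_wide_2_seat below 0.005 m) and angle between each of wide_1, wide_2, narrow_1, narrow_2's own z axis and vertical below 0.08 rad and (distance between wide_2 and well_wide_1_seat below 0.005 m or distance between wide_2 and well_wide_2_seat below 0.005 m) and (distance between narrow_1 and well_narrow_1_seat below 0.005 m or distance between narrow_1 and well_narrow_2_seat below 0.005 m) and (distance between narrow_2 and well_narrow_1_seat below 0.005 m or distance between narrow_2 and well_narrow_2_seat below 0.005 m) and contact force between the fingers and wide_1 below 0.3 N and contact force between the fingers and wide_2 below 0.3 N and contact force between the fingers and narrow_1 below 0.3 N and contact force between the fingers and narrow_2 below 0.3 N), for 0.3 s.
2. the test button is pressed fully down with every lantern seated (value of joint button above 0.005 m and (distance between wide_1 and well_wide_1_seat below 0.005 m or distance between wide_1 and well_wide_2_seat below 0.005 m) and angle between each of wide_1, wide_2, narrow_1, narrow_2's own z axis and vertical below 0.08 rad and (distance between wide_2 and well_wide_1_seat below 0.005 m or distance between wide_2 and well_wide_2_seat below 0.005 m) and (distance between narrow_1 and well_narrow_1_seat below 0.005 m or distance between narrow_1 and well_narrow_2_seat below 0.005 m) and (distance between narrow_2 and well_narrow_1_seat below 0.005 m or distance between narrow_2 and well_narrow_2_seat below 0.005 m)), for 0.05 s.
3. the button is released and every lantern stays seated for 2.5 s (value of joint button below 0.0015 m and (distance between wide_1 and well_wide_1_seat below 0.005 m or distance between wide_1 and well_wide_2_seat below 0.005 m) and angle between each of wide_1, wide_2, narrow_1, narrow_2's own z axis and vertical below 0.08 rad and (distance between wide_2 and well_wide_1_seat below 0.005 m or distance between wide_2 and well_wide_2_seat below 0.005 m) and (distance between narrow_1 and well_narrow_1_seat below 0.005 m or distance between narrow_1 and well_narrow_2_seat below 0.005 m) and (distance between narrow_2 and well_narrow_1_seat below 0.005 m or distance between narrow_2 and well_narrow_2_seat below 0.005 m)), for 2.5 s.
At the end, for the whole second after the job is handed in: Every lantern stands upright (within 0.08 rad), at rest, on the tray's floor, the centre of its foot at least 18 mm inside the tray's outer edge; the button is up (x of wide_1 in the frame of tray between -0.097 and 0.097 m and y of wide_1 in the frame of tray between -0.112 and 0.112 m and z of wide_1 in the frame of tray between 0 and 0.009 m and angle between each of wide_1, wide_2, narrow_1, narrow_2's own z axis and vertical below 0.08 rad and linear speed of each of wide_1, wide_2, narrow_1, narrow_2 below 0.02 m/s and x of wide_2 in the frame of tray between -0.097 and 0.097 m and y of wide_2 in the frame of tray between -0.112 and 0.112 m and z of wide_2 in the frame of tray between 0 and 0.009 m and x of narrow_1 in the frame of tray between -0.097 and 0.097 m and y of narrow_1 in the frame of tray between -0.112 and 0.112 m and z of narrow_1 in the frame of tray between 0 and 0.009 m and x of narrow_2 in the frame of tray between -0.097 and 0.097 m and y of narrow_2 in the frame of tray between -0.112 and 0.112 m and z of narrow_2 in the frame of tray between 0 and 0.009 m and value of joint button below 0.0015 m); the robot touches nothing.
It fails at once if the mug is moved more than 20 mm (distance of mug from where it was at the start of the episode above 0.02 m).
It fails at once if the flipbox is moved more than 20 mm (distance of flipbox from where it was at the start of the episode above 0.02 m).
It fails at once if the eyedrop_1 is moved more than 20 mm (distance of eyedrop_1 from where it was at the start of the episode above 0.02 m).
It fails at once if the eyedrop_2 is moved more than 20 mm (distance of eyedrop_2 from where it was at the start of the episode above 0.02 m).
Of wide_1, wide_2, narrow_1, narrow_2 only 3 to 4 are there at a start; the rules pass over those that are not, and their reading is None.
At some moment in a run one of wide_1, wide_2 may be knocked a few centimetres aside while the robot is not near it.
It also fails if it takes over 210 s, if anything falls off the work surface, if the arm or the gripper's body presses on something with over 40 N, if the wrist force passes 120 N, or if a joint passes its speed limit or range.

## Working session

There is one attempt and no reset: what is moved stays moved. The work goes in short steps, Python scripts to look and compute and a tool call to move; the robot and the scene stay as the last step left them, time stands still between calls to the robot, and variables do not carry over. Pictures are saved under pics/ and viewed, on a budget of 14 in all, crops included, one or two more only if the job needs it, and the job is handed in when it is done.

Besides the shell and the picture viewer there is one more tool, called after ">>>" by a JSON object that holds its "method" and its "body", one argument or row to a line. send_rows: Moves the arm, as the interface text tells. Its arguments: {"type":"object","properties":{"steps":{"type":"array","items":{"type":"array"}},"newtons":{"type":"number"}},"required":["steps"]}

```bash
ls; mkdir -p pics
python3 - <<'E'
from plant import *
import cv2,numpy as np
s=read_state();print({k:np.round(v,3).tolist() for k,v in s.items()})
for c in ["top","side"]:
    im=grab_frame(c);cv2.imwrite(f"pics/{c}0.png",im[:,:,::-1])
    for l in ["wide_1","narrow_1","well_wide_1_seat","well_narrow_1_seat","button_top","dock","tray","mug","flipbox","eyedrop_1"]:
        print(c,l,[(round(d["conf"],2),np.round(d["centre"]).tolist()) for d in pinpoint(l,c)])
print(get_calibration("wrist"))
print(read_state()["time"])
E
```

```text
pics
{'time': 0.0, 'joint_pos': [-1.392, 0.125, 1.652, -0.0, 1.368, -0.083], 'joint_vel': [0.0, 0.0, -0.001, 0.0, -0.0, 0.001], 'effort': [0.0, -42.361, -36.545, -0.0, 0.007, -0.0], 'tcp_pos': [168.086, -627.264, 230.054], 'tool_rot': [-1.571, 0.002, -1.309], 'contact_force': [0.958, -0.292, -0.32], 'moment': [-0.015, 0.061, 0.022], 'opening': 1.001}
top wide_1 [(0.96, [336.0, 239.0, 4.0]), (0.82, [480.0, 166.0, -0.0]), (0.77, [430.0, -2.0, -2.0]), (0.56, [580.0, 302.0, 4.0])]
top narrow_1 [(0.55, [606.0, 171.0, 4.0])]
top well_wide_1_seat [(0.9, [505.0, -173.0, 20.0]), (0.3, [766.0, 126.0, 6.0])]
top well_narrow_1_seat [(0.79, [490.0, -266.0, 21.0])]
top button_top [(0.7, [420.0, -202.0, 56.0]), (0.21, [597.0, -191.0, 21.0])]
top dock [(0.91, [544.0, -233.0, 2.0])]
top tray [(0.88, [535.0, 227.0, -1.0])]
top mug [(0.74, [772.0, -5.0, 0.0])]
top flipbox [(0.91, [766.0, 127.0, 4.0]), (0.33, [480.0, 164.0, -1.0])]
top eyedrop_1 [(0.82, [759.0, -158.0, 4.0]), (0.66, [771.0, -93.0, 4.0])]
side wide_1 [(0.91, [577.0, 299.0, 6.0]), (0.84, [431.0, 2.0, 1.0]), (0.79, [485.0, 164.0, 2.0]), (0
[... 414 characters left out ...]
, [774.0, -4.0, -5.0]), (0.52, [596.0, -195.0, 21.0])]
side flipbox [(0.57, [768.0, 123.0, -1.0])]
side eyedrop_1 [(0.83, [762.0, -158.0, 4.0]), (0.6, [774.0, -89.0, 2.0])]
{'camera_matrix': array([[368.42776657,   0.        , 318.04917121],
       [  0.        , 368.42776657, 242.34004051],
       [  0.        ,   0.        ,   1.        ]]), 'mount': array([[ 9.99999944e-01,  1.58170116e-04,  2.93657735e-04,
        -1.72509972e+00],
       [-2.37950532e-04, -2.78658716e-01,  9.60390162e-01,
        -1.42016110e+02],
       [ 2.33735311e-04, -9.60390179e-01, -2.78658663e-01,
         7.15707687e+01],
       [ 0.00000000e+00,  0.00000000e+00,  0.00000000e+00,
         1.00000000e+00]])}
1.1
```

View pics/top0.png

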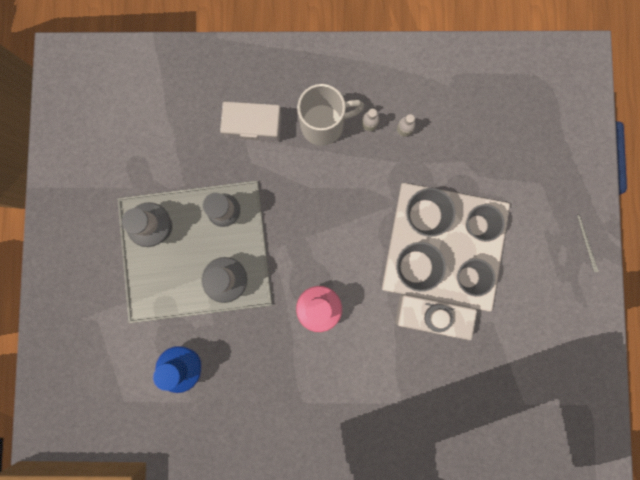

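View pics/side0.png

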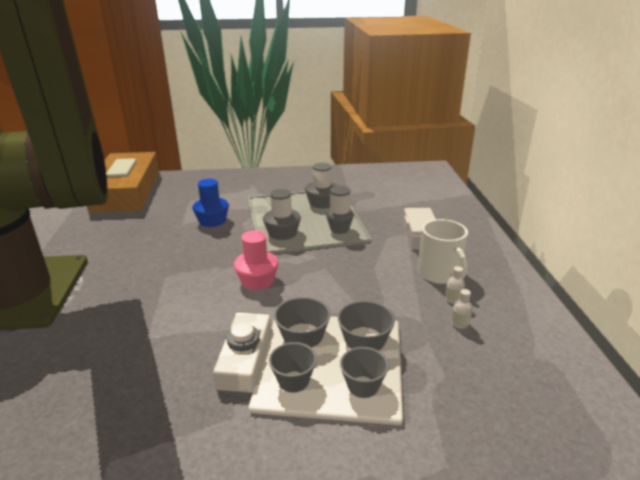

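The top picture shows lanterns on the tray: wide at (148,223) and (223,279), narrow at (221,208). The blue (178,370) and pink (320,308) ones off the tray are look-alikes. Wide wells are at (430,212) and (418,266), narrow wells at (484,222) and (475,275), and the button at (440,318). In the side picture the same three grey and white lanterns stand on the tray, so a narrow one is absent. I choose those three by colour and position. First I'll look at the dock from close by.

```bash
cat > h.py <<'E'
from plant import *
import cv2,numpy as np
from scipy.spatial.transform import Rotation as Rn
def pose():
    s=read_state(); return np.array(s["tcp_pos"]),Rn.from_euler("xyz",s["tool_rot"]).as_matrix(),s
def go(x,y,z):
    "tool-frame shift in cm to a world TCP target"
    p,R,s=pose(); d=R.T@(np.array([x,y,z])-p)/10
    n=int(np.ceil(np.linalg.norm(d)/19)); print("tcp",np.round(p,1),"rot",np.round(s["tool_rot"],3),"t",s["time"],"f",np.round(s["contact_force"],1),"open",s["opening"])
    print("to",(x,y,z),"shift cm",np.round(d,2),"calls",n,"each",np.round(d/n,2))
def see(cam,labels):
    grab_frame(cam)
    out={}
    for l in labels:
        out[l]=[(round(d["conf"],2),np.round(d["centre"]).tolist()) for d in pinpoint(l,cam)]; print(cam,l,out[l])
    return out
def wproj(X):
    "world points to wrist pixels"
    c=get_calibration("wrist");p,R,_=pose();M=c["mount"]
    q=(np.atleast_2d(X)-p)@R; q=(q-M[:3,3])@M[:3,:3]
    u=q@c["camera_matrix"].T; return u[:,:2]/u[:,2:]
E
python3 -c "
from h import *
go(520,-225,250)"
```

```text
tcp [ 168.2 -627.8  231.3] rot [-1.571  0.    -1.309] t 1.1 f [0.2 0.  0.4] open 1.0021557128606244
to (520, -225, 250) shift cm [-29.81  -1.87  44.41] calls 3 each [-9.94 -0.62 14.8 ]
```

>>> {"method": "send_rows", "body": {
  "steps": [
    [[-9.9,-0.6,14.8],0,0],
    [[-9.9,-0.6,14.8],0,0],
    [[-9.9,-0.6,14.8],0,0],
    [[-9.9,-0.6,14.8],0,0],
    [[-9.9,-0.6,14.8],0,0]
  ]
}}

```text
time: 1.52
tcp_pos: [288.3, -490.4, 237.7]
tool_rot: [-1.569, 0.001, -1.305]
contact_force: [-0.1, -1.2, -0.7]
opening: 1.002
```

>>> {"method": "send_rows", "body": {
  "steps": [
    [[-9.9,-0.6,14.8],0,0],
    [[-9.9,-0.6,14.8],0,0],
    [[-9.9,-0.6,14.8],0,0],
    [[-9.9,-0.6,14.8],0,0],
    [[-9.9,-0.6,14.8],0,0]
  ]
}}

```text
time: 1.93
tcp_pos: [407.6, -353.1, 244.6]
tool_rot: [-1.567, 0.0, -1.302]
contact_force: [-0.3, -0.4, -0.2]
opening: 0.998
```

>>> {"method": "send_rows", "body": {
  "steps": [
    [[-9.9,-0.6,14.8],0,0],
    [[-9.9,-0.6,14.8],0,0],
    [[-9.9,-0.6,14.8],0,0],
    [[-9.9,-0.6,14.8],0,0],
    [[-9.9,-0.6,14.8],0,0]
  ]
}}

```text
time: 2.35
tcp_pos: [526.4, -215.0, 251.7]
tool_rot: [-1.566, 0.001, -1.298]
contact_force: [-0.4, 0.4, -0.4]
opening: 0.995
```

Run:
```python
from h import *
go(520,-225,250)
im=grab_frame("wrist")
see("wrist",["well_wide_1_seat","well_narrow_1_seat","button_top","dock"])
# predicted seat/rim overlays
c=np.array([543,-231.]);a=np.arctan2(-28,123)
ex=np.array([np.cos(a),np.sin(a)]);ey=np.array([-ex[1],ex[0]])
v=im[:,:,::-1].copy()
for i in(1,-1):
  for j in(1,-1):
    w=c+47.5*(i*ex+j*ey); print(i,j,w.round(1))
    r=39 if j>0 else 29
    t=np.linspace(0,6.28,60)
    P=np.c_[w[0]+r*np.cos(t),w[1]+r*np.sin(t),np.full(60,54.)]
    cv2.polylines(v,[wproj(P).astype(np.int32)],True,(0,0,255),1)
cv2.imwrite("pics/w1.png",v)
```

```text
tcp [ 526.4 -215.   251.7] rot [-1.566e+00  1.000e-03 -1.298e+00] t 2.35 f [-0.4  0.4 -0.4] open 0.9946820904335439
to (520, -225, 250) shift cm [ 0.79  0.16 -0.89] calls 1 each [ 0.79  0.16 -0.89]
wrist well_wide_1_seat []
wrist well_narrow_1_seat [(0.57, [489.0, -266.0, 20.0])]
wrist button_top [(0.87, [417.0, -208.0, 59.0])]
wrist dock [(0.65, [544.0, -230.0, -2.0])]
1 1 [ 599.9 -195.2]
1 -1 [ 578.8 -287.9]
-1 1 [ 507.2 -174.1]
-1 -1 [ 486.1 -266.8]
```

View pics/w1.png

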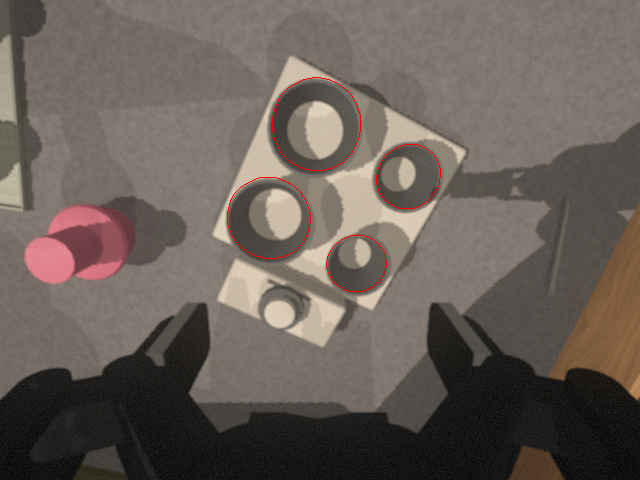

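The drawn rims agree with the well rims, at about (315,125), (268,218), (408,177) and (357,263), to within about 2 mm. The button is at (280,310). Next I go over the tray.

```bash
python3 -c "
from h import *
go(505,215,250)"
```

```text
tcp [ 523.3 -219.4  251. ] rot [-1.568  0.    -1.304] t 2.65 f [-1.1 -0.3  0. ] open 1.0004583375930531
to (505, 215, 250) shift cm [-42.38   0.14   9.71] calls 3 each [-14.13   0.05   3.24]
```

>>> {"method": "send_rows", "body": {
  "steps": [
    [[-14.1,0,3.2],0,0],
    [[-14.1,0,3.2],0,0],
    [[-14.1,0,3.2],0,0],
    [[-14.1,0,3.2],0,0],
    [[-14.1,0,3.2],0,0]
  ]
}}

```text
time: 3.07
tcp_pos: [516.1, -73.1, 251.2]
tool_rot: [-1.567, 0.001, -1.301]
contact_force: [-0.7, 0.0, -0.3]
opening: 1.003
```

>>> {"method": "send_rows", "body": {
  "steps": [
    [[-14.1,0,3.2],0,0],
    [[-14.1,0,3.2],0,0],
    [[-14.1,0,3.2],0,0],
    [[-14.1,0,3.2],0,0],
    [[-14.1,0,3.2],0,0]
  ]
}}

```text
time: 3.48
tcp_pos: [509.3, 72.8, 251.6]
tool_rot: [-1.567, 0.001, -1.299]
contact_force: [0.8, -0.6, 0.1]
opening: 0.999
```

>>> {"method": "send_rows", "body": {
  "steps": [
    [[-14.1,0,3.2],0,0],
    [[-14.1,0,3.2],0,0],
    [[-14.1,0,3.2],0,0],
    [[-14.1,0,3.2],0,0],
    [[-14.1,0,3.2],0,0]
  ]
}}

```text
time: 3.9
tcp_pos: [502.7, 218.4, 251.8]
tool_rot: [-1.567, 0.002, -1.297]
contact_force: [0.2, -1.3, -1.2]
opening: 1.001
```

```bash
cat > tray.py <<'E'
import sys
from h import *
go(505,215,250)
im=grab_frame("wrist")
see("wrist",["wide_1","narrow_1","tray"]); see("top",["wide_1","narrow_1"])
v=im[:,:,::-1].copy()
t=np.linspace(0,6.28,60)
for a in sys.argv[2:]:
    x,y,r=map(float,a.split(","))
    for rr,z in((r,4+36),(21,4+92)):
        P=np.c_[x+rr*np.cos(t),y+rr*np.sin(t),np.full(60,z)]
        cv2.polylines(v,[wproj(P).astype(np.int32)],True,(0,0,255),1)
cv2.imwrite(sys.argv[1],v)
E
python3 tray.py pics/w2.png 578.5,300.5,40 482.5,165,40 604.5,171,30
```

```text
tcp [502.7 218.4 251.8] rot [-1.567  0.002 -1.297] t 3.9 f [ 0.2 -1.3 -1.2] open 1.0010736017588608
to (505, 215, 250) shift cm [0.39 0.18 0.13] calls 1 each [0.39 0.18 0.13]
wrist wide_1 [(0.94, [327.0, 243.0, 2.0]), (0.79, [482.0, 164.0, 6.0]), (0.75, [432.0, -1.0, 2.0]), (0.58, [581.0, 301.0, 2.0])]
wrist narrow_1 []
wrist tray [(0.9, [533.0, 231.0, -1.0])]
top wide_1 [(0.91, [433.0, -1.0, -2.0]), (0.85, [333.0, 242.0, 1.0]), (0.82, [481.0, 165.0, 1.0]), (0.58, [580.0, 301.0, 4.0])]
top narrow_1 [(0.81, [605.0, 171.0, 4.0])]
```

View pics/w2.png

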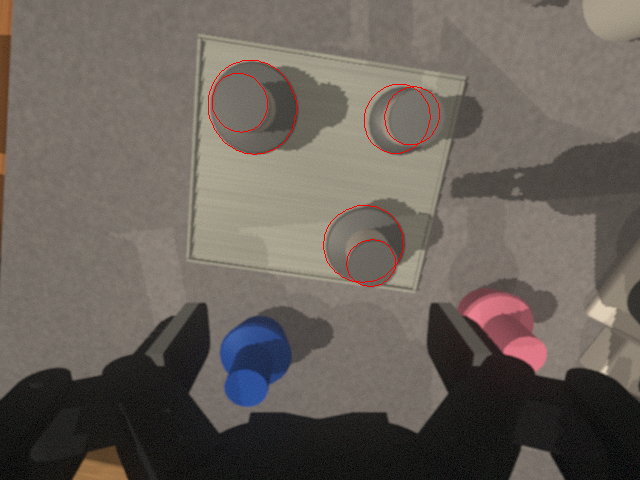

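The red circles fit all three grey lanterns: wide at (252,107) and (364,245), narrow at (405,118). Blue (255,350) and pink (500,310) stand outside the tray. I take the wide one at (482,165) first.

```bash
python3 -c "
from h import *
go(482,165,150)"
```

```text
tcp [502.6 215.9 252. ] rot [-1.567e+00  1.000e-03 -1.301e+00] t 4.3 f [-0.2  0.3  0.2] open 1.0034467134505456
to (482, 165, 150) shift cm [ 4.37 10.18 -3.38] calls 1 each [ 4.37 10.18 -3.38]
```

>>> {"method": "send_rows", "body": {
  "steps": [
    [[4.4,10.2,-3.4],0,0],
    [[4.4,10.2,-3.4],0,0],
    [[4.4,10.2,-3.4],0,0],
    [[4.4,10.2,-3.4],0,0],
    [[4.4,10.2,-3.4],0,0]
  ]
}}

```text
time: 4.72
tcp_pos: [480.7, 163.6, 148.1]
tool_rot: [-1.57, 0.002, -1.303]
contact_force: [1.0, -0.3, 0.6]
opening: 1.003
```

```bash
python3 -c "
from h import *
go(482,165,56)"
```

```text
tcp [480.7 163.6 148.1] rot [-1.57   0.002 -1.303] t 4.7167 f [ 1.  -0.3  0.6] open 1.0027229957859356
to (482, 165, 56) shift cm [-0.09  9.21  0.16] calls 1 each [-0.09  9.21  0.16]
```

>>> {"method": "send_rows", "body": {
  "steps": [
    [[-0.1,9.2,0.2],0,0],
    [[-0.1,9.2,0.2],0,0],
    [[-0.1,9.2,0.2],0,0],
    [[-0.1,9.2,0.2],0,0],
    [[-0.1,9.2,0.2],0,0]
  ],
  "newtons": 35
}}

```text
time: 5.13
tcp_pos: [484.0, 165.9, 58.2]
tool_rot: [-1.568, 0.002, -1.303]
contact_force: [0.1, -1.0, 1.1]
opening: 1.001
```

>>> {"method": "send_rows", "body": {
  "steps": [
    [[0,0,0],0,1],
    [[0,0,0],0,1],
    [[0,0,0],0,1],
    [[0,0,0],0,1],
    [[0,0,0],0,1]
  ],
  "newtons": 35
}}

```text
time: 5.55
tcp_pos: [485.5, 166.2, 60.3]
tool_rot: [-1.564, 0.001, -1.303]
contact_force: [-0.2, -0.8, 6.0]
opening: 0.486
```

>>> {"method": "send_rows", "body": {
  "steps": [
    [[0,0,0],0,1],
    [[0,0,0],0,1],
    [[0,-2,0],0,1],
    [[0,-4,0],0,1],
    [[0,-4,0],0,1]
  ]
}}

```text
time: 5.97
tcp_pos: [487.4, 166.6, 103.5]
tool_rot: [-1.558, 0.001, -1.303]
contact_force: [1.9, 0.4, -2.0]
opening: 0.483
```

```bash
python3 -c "
from h import *
go(487,167,245);go(507,-174,245)"
```

```text
tcp [487.4 166.6 103.5] rot [-1.558e+00  1.000e-03 -1.303e+00] t 5.9667 f [ 1.9  0.4 -2. ] open 0.4825482826314042
to (487, 167, 245) shift cm [ -0.07 -14.15   0.14] calls 1 each [ -0.07 -14.15   0.14]
tcp [487.4 166.6 103.5] rot [-1.558e+00  1.000e-03 -1.303e+00] t 5.9667 f [ 1.9  0.4 -2. ] open 0.4825482826314042
to (507, -174, 245) shift cm [ 33.35 -14.27  -6.95] calls 2 each [16.67 -7.14 -3.47]
```

>>> {"method": "send_rows", "body": {
  "steps": [
    [[0,-3.5,0],0,1],
    [[0,-7,0],0,1],
    [[0,-10.5,0],0,1],
    [[0,-14,0],0,1],
    [[0,-14,0],0,1]
  ]
}}

```text
time: 6.38
tcp_pos: [489.2, 166.8, 251.2]
tool_rot: [-1.546, 0.001, -1.303]
contact_force: [0.5, 0.7, -0.1]
opening: 0.483
```

>>> {"method": "send_rows", "body": {
  "steps": [
    [[3,0,-0.6],0,1],
    [[6.5,0,-1.3],0,1],
    [[10,0,-2],0,1],
    [[13.4,0,-2.8],0,1],
    [[16.7,0,-3.5],0,1]
  ]
}}

```text
time: 6.8
tcp_pos: [498.9, -5.0, 248.1]
tool_rot: [-1.548, 0.001, -1.303]
contact_force: [0.4, -0.4, -2.0]
opening: 0.488
```

>>> {"method": "send_rows", "body": {
  "steps": [
    [[3.5,0,-0.6],0,1],
    [[7,0,-1.3],0,1],
    [[10.5,0,-2],0,1],
    [[14,0,-2.8],0,1],
    [[16.7,0,-3.5],0,1]
  ]
}}

```text
time: 7.22
tcp_pos: [508.6, -177.6, 244.7]
tool_rot: [-1.55, 0.003, -1.304]
contact_force: [0.5, -0.3, -2.1]
opening: 0.484
```

Run:
```python
from h import *
im=grab_frame("wrist")
go(507,-174,245); 
v=im[:,:,::-1].copy()
t=np.linspace(0,6.28,60)
for x,y,r in((507,-174,39),(600,-195,39)):
    P=np.c_[x+r*np.cos(t),y+r*np.sin(t),np.full(60,54.)]
    cv2.polylines(v,[wproj(P).astype(np.int32)],True,(0,0,255),1)
p,R,_=pose()
for h,r in((50-36,40),(50-92,21)):  # lantern circles if foot is 52 beyond tip
    P=p+(np.c_[r*np.cos(t),np.full(60,h),r*np.sin(t)])@R.T
    cv2.polylines(v,[wproj(P).astype(np.int32)],True,(0,255,0),1)
cv2.imwrite("pics/w3.png",v)
```

```text
tcp [ 508.5 -181.4  244.6] rot [-1.551e+00 -1.000e-03 -1.307e+00] t 7.2667 f [-0.  -3.5 -2.5] open 0.48213338385711263
to (507, -174, 245) shift cm [-0.76 -0.04  0.05] calls 1 each [-0.76 -0.04  0.05]
```

View pics/w3.png

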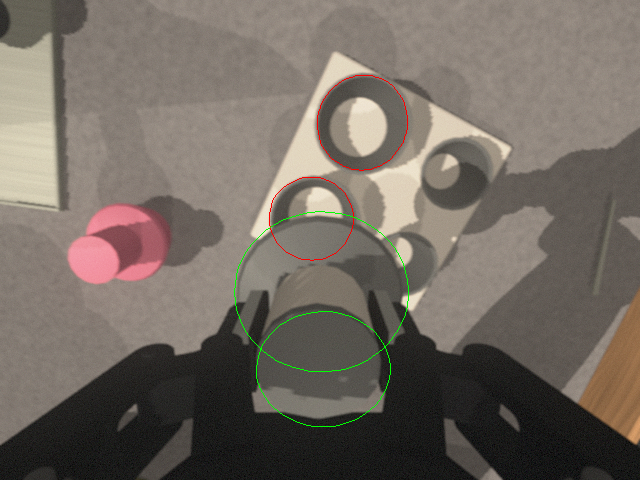

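The picture shows the lantern held coaxially. Its base is at (322,290) against my green prediction, off by no more than 2 mm. The target well rim is at (312,218), where the red circle fits. I lower it into the well.

```bash
python3 -c "
from h import *
go(507,-174,115)"
```

```text
tcp [ 508.5 -181.4  244.6] rot [-1.551e+00 -1.000e-03 -1.307e+00] t 7.2667 f [-0.  -3.5 -2.5] open 0.48213338385711263
to (507, -174, 115) shift cm [-0.77 12.96 -0.21] calls 1 each [-0.77 12.96 -0.21]
```

>>> {"method": "send_rows", "body": {
  "steps": [
    [[-0.8,3.5,-0.2],0,1],
    [[-0.8,7,-0.2],0,1],
    [[-0.8,10,-0.2],0,1],
    [[-0.8,13,-0.2],0,1],
    [[-0.8,13,-0.2],0,1]
  ]
}}

```text
time: 7.68
tcp_pos: [501.8, -171.1, 105.6]
tool_rot: [-1.562, 0.008, -1.307]
contact_force: [-1.4, 1.1, -2.4]
opening: 0.481
```

```bash
python3 -c "
from h import *
go(507,-174,78)"
```

```text
tcp [ 501.8 -171.1  105.6] rot [-1.562  0.008 -1.307] t 7.6833 f [-1.4  1.1 -2.4] open 0.48096534064178664
to (507, -174, 78) shift cm [0.44 2.76 0.4 ] calls 1 each [0.44 2.76 0.4 ]
```

>>> {"method": "send_rows", "body": {
  "steps": [
    [[0.4,0,0.4],0,1],
    [[0.4,0,0.4],0,1],
    [[0.4,0.3,0.4],0,1],
    [[0.4,0.3,0.4],0,1],
    [[0.4,0.3,0.4],0,1]
  ]
}}

```text
time: 8.1
tcp_pos: [507.7, -174.3, 104.2]
tool_rot: [-1.56, 0.007, -1.307]
contact_force: [-0.4, 0.5, -1.4]
opening: 0.48
```

```bash
python3 -c "
from h import *
go(507,-174,78)"
```

```text
tcp [ 507.7 -174.3  104.2] rot [-1.56   0.007 -1.307] t 8.1 f [-0.4  0.5 -1.4] open 0.47971426670673956
to (507, -174, 78) shift cm [-0.03  2.61 -0.08] calls 1 each [-0.03  2.61 -0.08]
```

>>> {"method": "send_rows", "body": {
  "steps": [
    [[0,0.8,0],0,1],
    [[0,1.6,0],0,1],
    [[0,2.4,0],0,1],
    [[0,2.6,0],0,1],
    [[0,2.6,0],0,1]
  ]
}}

```text
time: 8.52
tcp_pos: [509.1, -172.4, 78.8]
tool_rot: [-1.557, 0.01, -1.308]
contact_force: [3.0, 8.1, 5.0]
opening: 0.487
```

>>> {"method": "send_rows", "body": {
  "steps": [
    [[-0.1,0.2,0.05],0,1],
    [[-0.1,0.3,0.05],0,1],
    [[-0.1,0.3,0.05],0,1]
  ]
}}

```text
time: 8.77
tcp_pos: [509.7, -172.0, 78.4]
tool_rot: [-1.558, 0.009, -1.307]
contact_force: [-7.5, 1.8, 15.8]
opening: 0.481
```

>>> {"method": "send_rows", "body": {
  "steps": [
    [[0,0,0],0,0.3],
    [[0,0,0],0,0],
    [[0,0,0],0,0],
    [[0,0,0],0,0],
    [[0,0,0],0,0]
  ]
}}

```text
time: 9.18
tcp_pos: [509.4, -171.8, 77.8]
tool_rot: [-1.559, 0.009, -1.307]
contact_force: [0.2, -0.5, 0.3]
opening: 1.002
```

>>> {"method": "send_rows", "body": {
  "steps": [
    [[0,-3.5,0],0,0],
    [[0,-7,0],0,0],
    [[0,-11,0],0,0],
    [[0,-15,0],0,0],
    [[0,-15.5,0],0,0]
  ]
}}

```text
time: 9.6
tcp_pos: [511.4, -175.3, 241.8]
tool_rot: [-1.548, 0.0, -1.307]
contact_force: [0.9, 0.1, 0.8]
opening: 0.996
```

```bash
cat > dock.py <<'E'
import sys
from h import *
im=grab_frame("wrist"); p,R,s=pose(); go(579,300,255)
v=im[:,:,::-1].copy(); t=np.linspace(0,6.28,60)
for a in sys.argv[2:]:
    x,y,r=map(float,a.split(","))
    for rr,z in((r,22+36),(21,22+92)):
        P=np.c_[x+rr*np.cos(t),y+rr*np.sin(t),np.full(60,z)]
        cv2.polylines(v,[wproj(P).astype(np.int32)],True,(0,0,255),1)
cv2.imwrite(sys.argv[1],v)
see("top",["wide_1","narrow_1"])
E
python3 dock.py pics/w4.png 508,-173,40
```

```text
tcp [ 510.8 -175.   239.6] rot [-1.55   0.002 -1.307] t 9.65 f [ 0.1 -0.7  0.1] open 1.004590774018173
to (579, 300, 255) shift cm [-44.09  -1.06  18.99] calls 3 each [-14.7   -0.35   6.33]
top wide_1 [(0.79, [434.0, -5.0, -1.0]), (0.69, [507.0, -174.0, 19.0]), (0.56, [582.0, 301.0, 4.0]), (0.56, [599.0, -190.0, 21.0])]
top narrow_1 [(0.58, [605.0, 171.0, 4.0])]
```

View pics/w4.png

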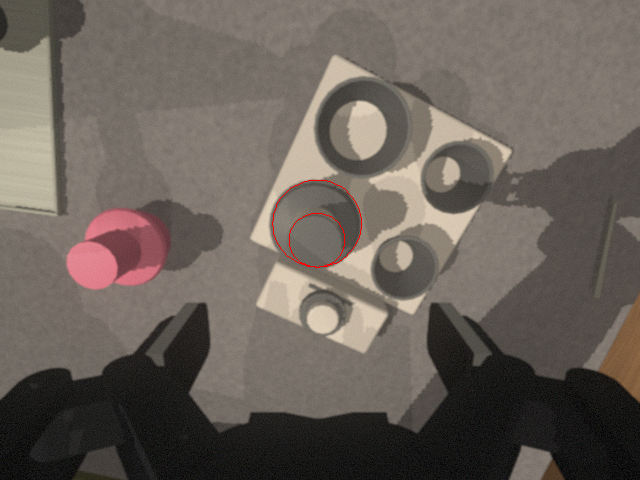

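The lantern is seated: both seated-height circles fit its base at (316,223) and its top at (317,240). Next is the second wide one at (580,301).

>>> {"method": "send_rows", "body": {
  "steps": [
    [[-3.7,0,1.6],0,0],
    [[-7.4,0,3.2],0,0],
    [[-11,0,4.8],0,0],
    [[-14.7,0,6.3],0,0],
    [[-17,0,7.5],0,0]
  ]
}}

```text
time: 10.22
tcp_pos: [533.8, 13.3, 230.4]
tool_rot: [-1.565, 0.013, -1.306]
contact_force: [0.2, 0.1, -0.2]
opening: 0.997
```

>>> {"method": "send_rows", "body": {
  "steps": [
    [[-3.7,0,1.6],0,0],
    [[-7.4,0,3.2],0,0],
    [[-11,0,4.8],0,0],
    [[-14.7,0,6.3],0,0],
    [[-16,0,7],0,0]
  ]
}}

```text
time: 10.63
tcp_pos: [557.8, 190.1, 229.4]
tool_rot: [-1.57, 0.015, -1.302]
contact_force: [0.3, -0.9, -0.5]
opening: 0.999
```

```bash
python3 -c "
from h import *
go(578,300,150)"
```

```text
tcp [557.8 190.1 229.4] rot [-1.57   0.015 -1.302] t 10.6333 f [ 0.3 -0.9 -0.5] open 0.9991582939704997
to (578, 300, 150) shift cm [-9.93  8.1   4.87] calls 1 each [-9.93  8.1   4.87]
```

>>> {"method": "send_rows", "body": {
  "steps": [
    [[-3.5,1,1.7],0,0],
    [[-7,3,3.4],0,0],
    [[-9.9,6,4.9],0,0],
    [[-9.9,8.1,4.9],0,0],
    [[-9.9,8.1,4.9],0,0]
  ]
}}

```text
time: 11.05
tcp_pos: [573.4, 299.4, 139.9]
tool_rot: [-1.586, 0.013, -1.3]
contact_force: [-0.9, -0.4, -1.4]
opening: 1.0
```

```bash
python3 -c "
from h import *
see('wrist',['wide_1']);see('top',['wide_1'])
go(579,301,62)"
```

```text
wrist wide_1 [(0.94, [581.0, 301.0, 6.0])]
top wide_1 [(0.8, [434.0, -3.0, -0.0]), (0.64, [506.0, -174.0, 19.0])]
tcp [578.9 298.8 150.8] rot [-1.57   0.015 -1.303] t 11.25 f [-0.4  0.8  0.5] open 1.0015943681679185
to (579, 301, 62) shift cm [-0.08  8.88  0.06] calls 1 each [-0.08  8.88  0.06]
```

>>> {"method": "send_rows", "body": {
  "steps": [
    [[-0.1,3.5,0.1],0,0],
    [[-0.1,6.5,0.1],0,0],
    [[-0.1,8.9,0.1],0,0],
    [[-0.1,8.9,0.1],0,0],
    [[-0.1,8.9,0.1],0,0]
  ]
}}

```text
time: 11.67
tcp_pos: [579.5, 300.3, 62.4]
tool_rot: [-1.57, 0.015, -1.305]
contact_force: [0.3, 0.4, -0.0]
opening: 0.997
```

>>> {"method": "send_rows", "body": {
  "steps": [
    [[0,0,0],0,1],
    [[0,0,0],0,1],
    [[0,0,0],0,1],
    [[0,0,0],0,1],
    [[0,0,0],0,1]
  ]
}}

```text
time: 12.08
tcp_pos: [580.9, 300.8, 65.0]
tool_rot: [-1.566, 0.015, -1.304]
contact_force: [-0.1, 0.3, 6.6]
opening: 0.486
```

>>> {"method": "send_rows", "body": {
  "steps": [
    [[0,0,0],0,1],
    [[0,0,0],0,1],
    [[0,-2,0],0,1],
    [[0,-4,0],0,1],
    [[0,-4,0],0,1]
  ]
}}

```text
time: 12.5
tcp_pos: [582.8, 301.0, 108.5]
tool_rot: [-1.56, 0.016, -1.304]
contact_force: [0.7, 1.0, -0.5]
opening: 0.485
```

```bash
python3 -c "
from h import *
grab_frame('wrist');grab_frame('wrist')
go(580,301,250);go(600,-194,250)"
```

```text
tcp [581.  300.3 105. ] rot [-1.565  0.015 -1.304] t 12.6 f [-0.1 -0.8 -2.9] open 0.4773316074935911
to (580, 301, 250) shift cm [ -0.32 -14.5   -0.  ] calls 1 each [ -0.32 -14.5   -0.  ]
tcp [581.  300.3 105. ] rot [-1.565  0.015 -1.304] t 12.6 f [-0.1 -0.8 -2.9] open 0.4773316074935911
to (600, -194, 250) shift cm [ 47.95 -15.3  -11.11] calls 3 each [15.98 -5.1  -3.7 ]
```

>>> {"method": "send_rows", "body": {
  "steps": [
    [[-0.3,-3.5,0],0,1],
    [[-0.3,-7,0],0,1],
    [[-0.3,-10.5,0],0,1],
    [[-0.3,-14,0],0,1],
    [[-0.3,-14,0],0,1]
  ]
}}

```text
time: 13.02
tcp_pos: [583.1, 302.2, 252.8]
tool_rot: [-1.553, 0.017, -1.304]
contact_force: [1.5, -0.3, -0.6]
opening: 0.484
```

>>> {"method": "send_rows", "body": {
  "steps": [
    [[3.5,0,-0.8],0,1],
    [[7,0,-1.6],0,1],
    [[10.5,0,-2.5],0,1],
    [[14,0,-3.3],0,1],
    [[16,0,-3.8],0,1]
  ]
}}

```text
time: 13.43
tcp_pos: [587.5, 134.7, 246.1]
tool_rot: [-1.558, 0.016, -1.306]
contact_force: [0.4, -0.1, -2.0]
opening: 0.483
```

>>> {"method": "send_rows", "body": {
  "steps": [
    [[3.5,0,-0.8],0,1],
    [[7,0,-1.6],0,1],
    [[10.5,0,-2.5],0,1],
    [[14,0,-3.3],0,1],
    [[16,0,-3.8],0,1]
  ]
}}

```text
time: 13.85
tcp_pos: [591.6, -32.9, 239.8]
tool_rot: [-1.562, 0.016, -1.308]
contact_force: [0.9, 0.4, -1.7]
opening: 0.478
```

```bash
python3 -c "
from h import *
grab_frame('wrist')
go(600,-194,250)"
```

```text
tcp [591.7 -35.3 239.8] rot [-1.563  0.014 -1.31 ] t 13.9 f [-0.3 -2.3 -2.6] open 0.4804279377084062
to (600, -194, 250) shift cm [15.53 -1.27 -3.28] calls 1 each [15.53 -1.27 -3.28]
```

>>> {"method": "send_rows", "body": {
  "steps": [
    [[3.5,-0.5,-0.8],0,1],
    [[7,-1,-1.6],0,1],
    [[10.5,-1.2,-2.5],0,1],
    [[14,-1.2,-3.1],0,1],
    [[15.5,-1.2,-3.3],0,1]
  ]
}}

```text
time: 14.32
tcp_pos: [598.8, -197.3, 246.5]
tool_rot: [-1.566, 0.015, -1.313]
contact_force: [-0.3, -0.1, -2.3]
opening: 0.478
```

```bash
python3 -c "
from h import *
for _ in range(3): grab_frame('wrist')
go(600,-194,115)"
```

```text
tcp [ 599.  -194.1  246.6] rot [-1.565  0.017 -1.312] t 14.4667 f [ 0.   0.5 -2.5] open 0.4799833514922724
to (600, -194, 115) shift cm [ 0.24 13.16  0.03] calls 1 each [ 0.24 13.16  0.03]
```

>>> {"method": "send_rows", "body": {
  "steps": [
    [[0.2,3.5,0],0,1],
    [[0.2,7,0],0,1],
    [[0.2,10,0],0,1],
    [[0.2,12.6,0],0,1],
    [[0.2,12.6,0],0,1]
  ]
}}

```text
time: 14.88
tcp_pos: [594.8, -189.7, 111.9]
tool_rot: [-1.576, 0.027, -1.311]
contact_force: [-2.0, 0.9, -4.2]
opening: 0.478
```

```bash
python3 -c "
from h import *
for _ in range(3): grab_frame('wrist')
go(600,-193,82)"
```

```text
tcp [ 600.2 -192.8  121.5] rot [-1.565  0.017 -1.311] t 15.0333 f [ 0.2 -0.1 -2.2] open 0.48135554929660246
to (600, -193, 82) shift cm [ 0.08  3.95 -0.05] calls 1 each [ 0.08  3.95 -0.05]
```

>>> {"method": "send_rows", "body": {
  "steps": [
    [[0.1,1,0],0,1],
    [[0.1,2,0],0,1],
    [[0.1,3,0],0,1],
    [[0.1,3.6,0],0,1],
    [[0.1,3.9,0],0,1]
  ]
}}

```text
time: 15.45
tcp_pos: [601.9, -191.4, 83.3]
tool_rot: [-1.561, 0.02, -1.312]
contact_force: [-1.7, 8.8, 14.8]
opening: 0.481
```

>>> {"method": "send_rows", "body": {
  "steps": [
    [[0,0.1,0],0,1],
    [[0,0.2,0],0,1],
    [[0,0.2,0],0,1]
  ]
}}

```text
time: 15.7
tcp_pos: [602.1, -191.2, 83.3]
tool_rot: [-1.561, 0.02, -1.312]
contact_force: [-4.6, 3.2, 8.5]
opening: 0.482
```

>>> {"method": "send_rows", "body": {
  "steps": [
    [[0,0,0],0,0.3],
    [[0,0,0],0,0],
    [[0,0,0],0,0],
    [[0,0,0],0,0],
    [[0,0,0],0,0]
  ]
}}

```text
time: 16.12
tcp_pos: [602.0, -191.3, 83.0]
tool_rot: [-1.562, 0.02, -1.312]
contact_force: [-0.1, -0.8, -0.2]
opening: 0.997
```

>>> {"method": "send_rows", "body": {
  "steps": [
    [[0,-3.5,0],0,0],
    [[0,-7,0],0,0],
    [[0,-11,0],0,0],
    [[0,-14.5,0],0,0],
    [[0,-14.5,0],0,0]
  ]
}}

```text
time: 16.53
tcp_pos: [605.4, -196.3, 238.3]
tool_rot: [-1.549, 0.011, -1.312]
contact_force: [1.2, -0.5, 1.3]
opening: 0.999
```

```bash
python3 dock.py pics/w5.png 508,-173,40 600.5,-192.5,40; python3 -c "
from h import *
go(603,171,245)"
```

```text
tcp [ 604.2 -195.8  234.4] rot [-1.553  0.014 -1.312] t 16.5833 f [-0.2 -0.5 -0.4] open 1.0027956676928582
to (579, 300, 255) shift cm [-48.59  -1.21  10.28] calls 3 each [-16.2   -0.4    3.43]
top wide_1 [(0.86, [434.0, -6.0, -4.0]), (0.81, [331.0, 239.0, 2.0]), (0.72, [603.0, -189.0, 22.0]), (0.71, [505.0, -174.0, 20.0])]
top narrow_1 [(0.9, [606.0, 170.0, 3.0])]
tcp [ 600.8 -194.3  226.5] rot [-1.563  0.022 -1.312] t 16.7333 f [ 0.5 -0.1 -0.9] open 1.0018008671259995
to (603, 171, 245) shift cm [-35.29  -1.01   9.56] calls 2 each [-17.64  -0.5    4.78]
```

View pics/w5.png

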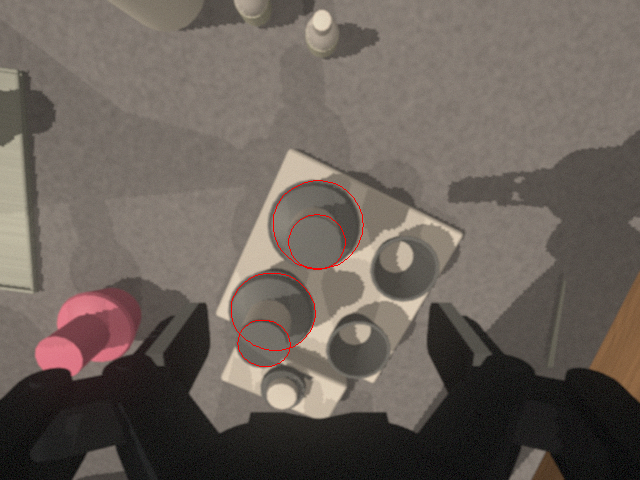

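Both wide lanterns are seated, with bases at (317,223) and (272,311) matching the drawn circles to a couple of pixels. Now the narrow one at (605,171).

>>> {"method": "send_rows", "body": {
  "steps": "[[[-3.5, -0.2, 1], [0][0], 0], [[-7, -0.4, 1.9], 0, 0], [[-10.5, -0.5, 2.9], 0, 0], [[-14, -0.5, 3.8], 0, 0], [[-17.6, -0.5, 4.8], 0, 0]]"
}}

```text
send_rows: Invalid argument: steps='[[[-3.5, -0.2, 1], [0][0], 0], [[-7, -0.4, 1.9], 0, 0], [[-10.5, -0.5, 2.9], 0, 0], [[-14, -0.5, 3.8], 0, 0], [[-17.6, -0.5, 4.8], 0, 0]]' is not valid JSON
```

>>> {"method": "send_rows", "body": {
  "steps": [
    [[-3.7,-0.2,1],0,0],
    [[-7.4,-0.4,1.9],0,0],
    [[-11,-0.5,2.9],0,0],
    [[-14.5,-0.5,3.8],0,0],
    [[-16.5,-0.5,4.6],0,0]
  ]
}}

```text
time: 17.15
tcp_pos: [601.4, -19.9, 232.8]
tool_rot: [-1.567, 0.024, -1.31]
contact_force: [1.1, -0.0, 0.1]
opening: 0.996
```

```bash
python3 -c "
from h import *
see('wrist',['narrow_1']);see('top',['narrow_1'])
go(605,171,150)"
```

```text
wrist narrow_1 [(0.9, [605.0, 166.0, 8.0])]
top narrow_1 [(0.86, [604.0, 170.0, 6.0]), (0.72, [534.0, 230.0, -0.0]), (0.21, [765.0, 125.0, 2.0])]
tcp [602.2 -22.8 233.2] rot [-1.567  0.023 -1.311] t 17.35 f [-0.4  0.1  0. ] open 1.0009935485726413
to (605, 171, 150) shift cm [-18.47   8.76   5.21] calls 2 each [-9.23  4.38  2.61]
```

>>> {"method": "send_rows", "body": {
  "steps": [
    [[-3.7,0,1],0,0],
    [[-7.4,0,2],0,0],
    [[-11,0,3.1],0,0],
    [[-14.8,0,4.2],0,0],
    [[-18,0,5.1],0,0]
  ]
}}

```text
time: 17.77
tcp_pos: [605.1, 164.7, 236.3]
tool_rot: [-1.568, 0.023, -1.313]
contact_force: [0.9, 0.1, -0.4]
opening: 1.002
```

```bash
python3 -c "
from h import *
for i in range(3): grab_frame('wrist')
go(605,171,150)"
```

```text
tcp [605.1 164.7 236.2] rot [-1.569  0.022 -1.309] t 17.9167 f [ 0.3  0.1 -0.1] open 0.9969221583712476
to (605, 171, 150) shift cm [-0.42  8.63  0.14] calls 1 each [-0.42  8.63  0.14]
```

>>> {"method": "send_rows", "body": {
  "steps": [
    [[-0.4,3,0.1],0,0],
    [[-0.4,6,0.1],0,0],
    [[-0.4,8.5,0.1],0,0],
    [[-0.4,10,0.1],0,0],
    [[-0.4,10,0.1],0,0]
  ]
}}

```text
time: 18.33
tcp_pos: [601.6, 168.0, 130.3]
tool_rot: [-1.579, 0.022, -1.312]
contact_force: [-0.8, 0.0, -0.8]
opening: 1.005
```

```bash
python3 -c "
from h import *
for i in range(3): grab_frame('wrist')
go(605,170.5,62)"
```

```text
tcp [605.5 169.6 137.2] rot [-1.568  0.022 -1.311] t 18.4833 f [ 0.2 -0.1  0.7] open 1.00144144989803
to (605, 170.5, 62) shift cm [ 0.06  7.52 -0.04] calls 1 each [ 0.06  7.52 -0.04]
```

>>> {"method": "send_rows", "body": {
  "steps": [
    [[0.1,3,0],0,0],
    [[0.1,5.5,0],0,0],
    [[0.1,7.5,0],0,0],
    [[0.1,7.5,0],0,0],
    [[0.1,7.5,0],0,0]
  ]
}}

```text
time: 18.9
tcp_pos: [605.9, 169.8, 62.9]
tool_rot: [-1.568, 0.022, -1.311]
contact_force: [-0.2, -0.0, 0.8]
opening: 1.001
```

>>> {"method": "send_rows", "body": {
  "steps": [
    [[0,0,0],0,1],
    [[0,0,0],0,1],
    [[0,0,0],0,1],
    [[0,0,0],0,1],
    [[0,0,0],0,1]
  ]
}}

```text
time: 19.32
tcp_pos: [607.3, 169.9, 65.1]
tool_rot: [-1.564, 0.021, -1.311]
contact_force: [-0.3, -0.9, 6.1]
opening: 0.483
```

>>> {"method": "send_rows", "body": {
  "steps": [
    [[0,0,0],0,1],
    [[0,0,0],0,1],
    [[0,-2,0],0,1],
    [[0,-4,0],0,1],
    [[0,-4,0],0,1]
  ]
}}

```text
time: 19.73
tcp_pos: [609.4, 169.5, 108.6]
tool_rot: [-1.558, 0.021, -1.311]
contact_force: [2.2, 0.0, -1.0]
opening: 0.482
```

>>> {"method": "send_rows", "body": {
  "steps": [
    [[0,-3.5,0],0,1],
    [[0,-7,0],0,1],
    [[0,-10.5,0],0,1],
    [[0,-14,0],0,1],
    [[0,-14,0],0,1]
  ]
}}

```text
time: 20.15
tcp_pos: [611.9, 166.9, 257.1]
tool_rot: [-1.545, 0.02, -1.311]
contact_force: [1.7, 0.6, 0.5]
opening: 0.481
```

```bash
python3 -c "
from h import *
for i in range(3): grab_frame('wrist')
go(579,-286,245);go(487,-265,245);see('top',['wide_1'])"
```

```text
tcp [607.9 166.2 246.9] rot [-1.56   0.021 -1.311] t 20.3 f [-0.   0.1 -3. ] open 0.48045065474041926
to (579, -286, 245) shift cm [ 42.95  -0.86 -14.39] calls 3 each [14.32 -0.29 -4.8 ]
tcp [607.9 166.2 246.9] rot [-1.56   0.021 -1.311] t 20.3 f [-0.   0.1 -3. ] open 0.48045065474041926
to (487, -265, 245) shift cm [ 38.56  -0.86 -22.75] calls 3 each [12.85 -0.29 -7.58]
top wide_1 [(0.9, [502.0, -171.0, 18.0]), (0.78, [333.0, 242.0, -2.0]), (0.74, [434.0, -1.0, -2.0]), (0.71, [598.0, -189.0, 22.0])]
```

>>> {"method": "send_rows", "body": {
  "steps": [
    [[3.5,0,-1.2],0,1],
    [[7,0,-2.3],0,1],
    [[10.5,0,-3.5],0,1],
    [[14,0,-4.7],0,1],
    [[16,0,-5.4],0,1]
  ]
}}

```text
time: 20.82
tcp_pos: [594.2, -5.5, 237.7]
tool_rot: [-1.569, 0.022, -1.313]
contact_force: [0.1, 0.4, -2.0]
opening: 0.479
```

>>> {"method": "send_rows", "body": {
  "steps": [
    [[3.5,0,-1.2],0,1],
    [[7,0,-2.3],0,1],
    [[10.5,0,-3.5],0,1],
    [[14,0,-4.7],0,1],
    [[15,0,-5],0,1]
  ]
}}

```text
time: 21.23
tcp_pos: [582.2, -167.4, 231.0]
tool_rot: [-1.574, 0.022, -1.317]
contact_force: [0.1, 0.7, -2.9]
opening: 0.483
```

```bash
python3 -c "
from h import *
for i in range(2): grab_frame('wrist')
go(580,-286,245)"
```

```text
tcp [ 582.7 -165.   231.4] rot [-1.573  0.024 -1.317] t 21.3333 f [ 0.2  0.1 -2.2] open 0.48313442868914047
to (580, -286, 245) shift cm [11.61 -1.64 -3.31] calls 1 each [11.61 -1.64 -3.31]
```

>>> {"method": "send_rows", "body": {
  "steps": [
    [[3.5,-0.5,-1],0,1],
    [[7,-1,-2],0,1],
    [[10,-1.6,-3],0,1],
    [[11.6,-1.6,-3.3],0,1],
    [[11.6,-1.6,-3.3],0,1]
  ]
}}

```text
time: 21.75
tcp_pos: [580.0, -287.6, 243.2]
tool_rot: [-1.574, 0.025, -1.319]
contact_force: [-1.0, 1.3, -2.1]
opening: 0.48
```

Run:
```python
from h import *
for i in range(3): grab_frame('wrist')
go(580,-286,122)
im=grab_frame('wrist'); p,R,_=pose()
v=im[:,:,::-1].copy(); t=np.linspace(0,6.28,60)
for x,y,r,z in((579.5,-286.5,29,54),(487,-265.5,29,54)):
    P=np.c_[x+r*np.cos(t),y+r*np.sin(t),np.full(60,z)]
    cv2.polylines(v,[wproj(P).astype(np.int32)],True,(0,0,255),1)
P=p+np.c_[30*np.cos(t),np.full(60,61-36),30*np.sin(t)]@R.T
cv2.polylines(v,[wproj(P).astype(np.int32)],True,(0,255,0),1)
cv2.imwrite('pics/w6.png',v)
```

```text
tcp [ 580.  -284.1  243.2] rot [-1.574  0.027 -1.316] t 21.9 f [ 0.6 -0.7 -2. ] open 0.48065580505108824
to (580, -286, 122) shift cm [ 0.51 12.11 -0.02] calls 1 each [ 0.51 12.11 -0.02]
```

View pics/w6.png

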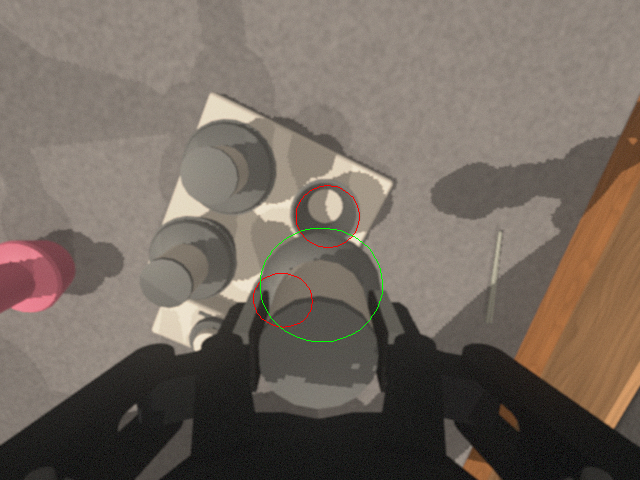

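The target well rim is at (325,213), 2 to 3 px above my circle. The held narrow base at (321,288) sits about 2 mm nearer than assumed. I shift outward about 3 mm and lower.

>>> {"method": "send_rows", "body": {
  "steps": [
    [[0.4,3.5,0.3],0,1],
    [[0.4,7,0.3],0,1],
    [[0.4,10,0.3],0,1],
    [[0.4,11.6,0.3],0,1],
    [[0.4,11.6,0.3],0,1]
  ]
}}

```text
time: 22.37
tcp_pos: [579.9, -280.3, 121.0]
tool_rot: [-1.581, 0.035, -1.313]
contact_force: [-0.8, 0.4, -3.2]
opening: 0.482
```

```bash
python3 -c "
from h import *
for i in range(3): grab_frame('wrist')
go(582.5,-285,82)"
```

```text
tcp [ 584.  -283.6  128.9] rot [-1.572  0.025 -1.314] t 22.5167 f [-0.1  0.5 -1.7] open 0.48177743345667257
to (582.5, -285, 82) shift cm [ 0.22  4.69 -0.17] calls 1 each [ 0.22  4.69 -0.17]
```

>>> {"method": "send_rows", "body": {
  "steps": [
    [[0.2,1.2,-0.2],0,1],
    [[0.2,2.4,-0.2],0,1],
    [[0.2,3.4,-0.2],0,1],
    [[0.2,4.3,-0.2],0,1],
    [[0.2,4.7,-0.2],0,1]
  ]
}}

```text
time: 22.93
tcp_pos: [584.2, -284.1, 83.2]
tool_rot: [-1.567, 0.026, -1.315]
contact_force: [-2.8, 7.8, 22.4]
opening: 0.48
```

>>> {"method": "send_rows", "body": {
  "steps": [
    [[0,0.1,0],0,1],
    [[0,0.2,0],0,1],
    [[0,0.2,0],0,1]
  ]
}}

```text
time: 23.18
tcp_pos: [584.4, -284.0, 83.3]
tool_rot: [-1.568, 0.026, -1.315]
contact_force: [-5.5, 3.5, 10.8]
opening: 0.484
```

>>> {"method": "send_rows", "body": {
  "steps": [
    [[0,0,0],0,0.3],
    [[0,0,0],0,0],
    [[0,0,0],0,0],
    [[0,0,0],0,0],
    [[0,0,0],0,0]
  ]
}}

```text
time: 23.6
tcp_pos: [584.2, -284.0, 82.9]
tool_rot: [-1.568, 0.027, -1.315]
contact_force: [-0.3, -0.2, -1.0]
opening: 1.003
```

>>> {"method": "send_rows", "body": {
  "steps": [
    [[0,-3.5,0],0,0],
    [[0,-7,0],0,0],
    [[0,-11,0],0,0],
    [[0,-14.5,0],0,0],
    [[0,-15,0],0,0]
  ]
}}

```text
time: 24.02
tcp_pos: [587.9, -290.0, 242.0]
tool_rot: [-1.559, 0.017, -1.315]
contact_force: [0.8, 0.1, 0.9]
opening: 1.0
```

```bash
python3 dock.py pics/w7.png 508,-173,40 600.5,-192.5,40 581,-285,30; python3 -c "
from h import *
see('side',['wide_1','narrow_1','button_top']);see('top',['button_top'])
see('wrist',['button_top'])
go(415,-204,170)"
```

```text
tcp [ 587.4 -289.7  240. ] rot [-1.56   0.019 -1.315] t 24.0667 f [-0.3  0.3  1.1] open 0.9967729098710297
to (579, 300, 255) shift cm [-57.28  -0.28  14.1 ] calls 4 each [-14.32  -0.07   3.53]
top wide_1 [(0.87, [601.0, -189.0, 23.0]), (0.85, [433.0, -3.0, 0.0]), (0.71, [333.0, 240.0, -1.0]), (0.66, [504.0, -168.0, 18.0])]
top narrow_1 [(0.89, [582.0, -280.0, 20.0])]
side wide_1 [(0.83, [511.0, -176.0, 19.0]), (0.6, [432.0, 4.0, -2.0]), (0.55, [329.0, 240.0, -1.0])]
side narrow_1 [(0.79, [582.0, -286.0, 23.0])]
side button_top [(0.53, [419.0, -206.0, 54.0])]
top button_top [(0.69, [418.0, -202.0, 57.0])]
wrist button_top [(0.51, [416.0, -208.0, 57.0])]
tcp [ 584.6 -287.8  231.9] rot [-1.569  0.028 -1.315] t 24.6167 f [0.7 0.1 0.3] open 0.997788797601913
to (415, -204, 170) shift cm [-12.22   6.51 -14.31] calls 2 each [-6.11  3.25 -7.15]
```

View pics/w7.png

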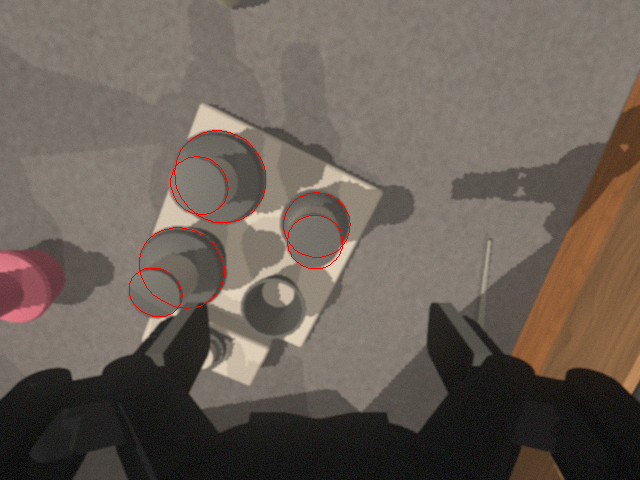

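All three lanterns fit their seated circles, at (220,176), (182,267) and (315,227). Now the button at about (418,-205), with the fingers shut.

>>> {"method": "send_rows", "body": {
  "steps": [
    [[-2.4,0,-2.9],0,1],
    [[-4.9,0,-5.7],0,1],
    [[-7.3,0,-8.6],0,1],
    [[-9.8,0,-11.4],0,1],
    [[-12.2,0,-14.3],0,1]
  ]
}}

```text
time: 25.03
tcp_pos: [414.0, -205.1, 234.6]
tool_rot: [-1.569, 0.028, -1.315]
contact_force: [-0.4, 0.3, 0.8]
opening: 0.3
```

```bash
python3 -c "
from h import *
see('wrist',['button_top']);grab_frame('wrist')
go(416,-205,80)"
```

```text
wrist button_top [(0.76, [417.0, -207.0, 57.0])]
tcp [ 413.7 -205.   234.8] rot [-1.568  0.027 -1.316] t 25.1833 f [ 0.7  0.1 -0. ] open 0.02545142101535034
to (416, -205, 80) shift cm [ 0.48 15.47  0.19] calls 1 each [ 0.48 15.47  0.19]
```

>>> {"method": "send_rows", "body": {
  "steps": [
    [[0.5,3.5,0.2],0,1],
    [[0.5,7,0.2],0,1],
    [[0.5,10.5,0.2],0,1],
    [[0.5,14,0.2],0,1],
    [[0.5,14.5,0.2],0,1]
  ]
}}

```text
time: 25.6
tcp_pos: [413.1, -203.2, 83.4]
tool_rot: [-1.576, 0.036, -1.316]
contact_force: [-0.7, 0.3, -1.1]
opening: 0.001
```

```bash
python3 -c "
from h import *
[grab_frame('wrist') for i in range(3)]
go(416,-205,57)"
```

```text
tcp [ 417.2 -206.    90.6] rot [-1.568  0.027 -1.316] t 25.75 f [ 0.  -0.1  1. ] open 0.0009974672539736931
to (416, -205, 57) shift cm [-0.04  3.36 -0.1 ] calls 1 each [-0.04  3.36 -0.1 ]
```

>>> {"method": "send_rows", "body": {
  "steps": [
    [[0,1.5,-0.1],0,1],
    [[0,3,-0.1],0,1],
    [[0,3.6,-0.1],0,1],
    [[0,3.9,-0.1],0,1],
    [[0,3.9,-0.1],0,1]
  ]
}}

```text
time: 26.17
tcp_pos: [417.8, -206.5, 53.8]
tool_rot: [-1.565, 0.024, -1.315]
contact_force: [0.3, -0.6, 4.2]
opening: -0.003
```

>>> {"method": "send_rows", "body": {
  "steps": [
    [[0,0.3,0],0,1],
    [[0,0.6,0],0,1],
    [[0,0.6,0],0,1]
  ]
}}

```text
time: 26.42
tcp_pos: [419.3, -207.3, 51.8]
tool_rot: [-1.565, 0.022, -1.315]
contact_force: [-7.3, 4.6, 20.2]
opening: -0.001
```

>>> {"method": "send_rows", "body": {
  "steps": [
    [[0,-2,0],0,1],
    [[0,-5,0],0,1],
    [[0,-8,0],0,1],
    [[0,-11,0],0,1],
    [[0,-14,0],0,1]
  ]
}}

```text
time: 26.83
tcp_pos: [419.2, -210.5, 193.6]
tool_rot: [-1.564, 0.022, -1.315]
contact_force: [-0.5, 0.1, 0.7]
opening: -0.002
```

```bash
python3 -c "
from h import *
for i in range(14): grab_frame('wrist')
see('wrist',['wide_1','narrow_1','button_top']); see('top',['wide_1','narrow_1','tray']);see('side',['wide_1','tray'])
go(508,-173,240)"
```

```text
wrist wide_1 [(0.7, [434.0, -0.0, 4.0]), (0.64, [504.0, -176.0, 21.0]), (0.52, [582.0, -287.0, 25.0])]
wrist narrow_1 [(0.77, [579.0, -284.0, 25.0])]
wrist button_top [(0.85, [416.0, -209.0, 56.0])]
top wide_1 [(0.81, [603.0, -192.0, 26.0]), (0.78, [510.0, -174.0, 21.0]), (0.78, [333.0, 241.0, 0.0]), (0.67, [433.0, -3.0, -1.0])]
top narrow_1 [(0.75, [583.0, -283.0, 22.0])]
top tray [(0.62, [533.0, 229.0, -1.0])]
side wide_1 [(0.78, [329.0, 246.0, -4.0]), (0.72, [510.0, -177.0, 19.0]), (0.58, [429.0, 2.0, 0.0])]
side tray [(0.8, [532.0, 229.0, 4.0]), (0.38, [770.0, 125.0, -1.0])]
tcp [ 419.2 -210.6  191.8] rot [-1.565  0.022 -1.315] t 28.0833 f [ 0.5 -0.1  0.5] open 0.0029757225330729565
to (508, -173, 240) shift cm [-1.5  -4.73  9.57] calls 1 each [-1.5  -4.73  9.57]
```

>>> {"method": "send_rows", "body": {
  "steps": [
    [[0,-0.5,0],0,0],
    [[0,-1,0],0,0],
    [[0,-1.5,0],0,0],
    [[0,-2,0],0,0],
    [[0,-2,0],0,0]
  ]
}}

```text
time: 28.5
tcp_pos: [420.0, -211.5, 213.6]
tool_rot: [-1.563, 0.02, -1.315]
contact_force: [1.1, 0.1, -0.1]
opening: 0.713
```

>>> {"method": "send_rows", "body": {
  "steps": [
    [[0,0,0],0,0],
    [[0,0,0],0,0],
    [[0,0,0],0,0],
    [[0,0,0],0,0],
    [[0,0,0],0,0]
  ]
}}

```text
time: 28.92
tcp_pos: [419.8, -211.4, 213.3]
tool_rot: [-1.563, 0.021, -1.315]
contact_force: [0.9, -0.6, -0.3]
opening: 1.002
```

>>> {"method": "send_rows", "body": {
  "steps": [
    [[0,0,0],0,0],
    [[0,0,0],0,0],
    [[0,0,0],0,0],
    [[0,0,0],0,0],
    [[0,0,0],0,0]
  ]
}}

```text
time: 29.33
tcp_pos: [419.8, -211.4, 213.3]
tool_rot: [-1.563, 0.021, -1.315]
contact_force: [1.0, 1.1, -0.1]
opening: 1.001
```

>>> {"method": "send_rows", "body": {
  "steps": [
    [[0,0,0],0,0],
    [[0,0,0],0,0],
    [[0,0,0],0,0],
    [[0,0,0],0,0],
    [[0,0,0],0,0]
  ]
}}

```text
time: 29.75
tcp_pos: [419.8, -211.5, 213.3]
tool_rot: [-1.563, 0.021, -1.315]
contact_force: [-0.7, 0.6, 0.1]
opening: 1.0
```

>>> {"method": "send_rows", "body": {
  "steps": [
    [[0,0,0],0,0],
    [[0,0,0],0,0],
    [[0,0,0],0,0],
    [[0,0,0],0,0],
    [[0,0,0],0,0]
  ]
}}

```text
time: 30.17
tcp_pos: [419.8, -211.4, 213.3]
tool_rot: [-1.563, 0.021, -1.315]
contact_force: [0.2, -0.1, 0.8]
opening: 1.002
```

```bash
python3 -c "
from h import *
go(508,-173,240);go(508,-173,160)"
```

```text
tcp [ 419.8 -211.4  213.3] rot [-1.563  0.021 -1.315] t 30.1667 f [ 0.2 -0.1  0.8] open 1.0015264113156024
to (508, -173, 240) shift cm [-1.54 -2.57  9.52] calls 1 each [-1.54 -2.57  9.52]
tcp [ 419.8 -211.4  213.3] rot [-1.563  0.021 -1.315] t 30.1667 f [ 0.2 -0.1  0.8] open 1.0015264113156024
to (508, -173, 160) shift cm [-1.38  5.43  9.46] calls 1 each [-1.38  5.43  9.46]
```

>>> {"method": "send_rows", "body": {
  "steps": [
    [[-0.5,0,3.3],0,0],
    [[-1,0,6.5],0,0],
    [[-1.4,2,9.5],0,0],
    [[-1.4,5,9.5],0,0],
    [[-1.4,5,9.5],0,0]
  ]
}}

```text
time: 30.58
tcp_pos: [506.0, -170.6, 158.4]
tool_rot: [-1.571, 0.027, -1.313]
contact_force: [-1.3, 0.4, -1.2]
opening: 1.002
```

```bash
python3 -c "
from h import *
[grab_frame('wrist') for i in range(3)]
go(508.5,-173,81)"
```

```text
tcp [ 508.  -173.   164.7] rot [-1.563  0.021 -1.315] t 30.7333 f [0.3 0.3 0.2] open 1.0004076247221627
to (508.5, -173, 81) shift cm [ 0.19  8.37 -0.01] calls 1 each [ 0.19  8.37 -0.01]
```

>>> {"method": "send_rows", "body": {
  "steps": [
    [[0.2,3,0],0,0],
    [[0.2,6,0],0,0],
    [[0.2,8.4,0],0,0],
    [[0.2,8.4,0],0,0],
    [[0.2,8.4,0],0,0]
  ]
}}

```text
time: 31.15
tcp_pos: [508.3, -173.5, 81.5]
tool_rot: [-1.564, 0.021, -1.316]
contact_force: [-0.3, -0.5, -0.2]
opening: 0.994
```

>>> {"method": "send_rows", "body": {
  "steps": [
    [[0,0,0],0,1],
    [[0,0,0],0,1],
    [[0,0,0],0,1],
    [[0,0,0],0,1],
    [[0,0,0],0,1]
  ]
}}

```text
time: 31.57
tcp_pos: [509.3, -173.4, 83.5]
tool_rot: [-1.561, 0.021, -1.317]
contact_force: [-1.0, 2.9, 7.1]
opening: 0.482
```

>>> {"method": "send_rows", "body": {
  "steps": [
    [[0,0,0],0,1],
    [[0,0,0],0,1],
    [[0,-2,0],0,1],
    [[0,-4,0],0,1],
    [[0,-5,0],0,1]
  ]
}}

```text
time: 31.98
tcp_pos: [510.0, -175.1, 135.5]
tool_rot: [-1.559, 0.019, -1.316]
contact_force: [0.8, 0.1, -0.8]
opening: 0.487
```

>>> {"method": "send_rows", "body": {
  "steps": [
    [[0,-3,0],0,1],
    [[0,-6,0],0,1],
    [[0,-9,0],0,1],
    [[0,-11,0],0,1],
    [[0,-11,0],0,1]
  ]
}}

```text
time: 32.4
tcp_pos: [511.7, -178.7, 251.2]
tool_rot: [-1.552, 0.012, -1.316]
contact_force: [1.1, -0.6, -1.1]
opening: 0.48
```

```bash
python3 -c "
from h import *
[grab_frame('wrist') for i in range(3)]
go(482,165,245)"
```

```text
tcp [ 508.5 -177.1  243.5] rot [-1.561  0.02  -1.316] t 32.55 f [-0.4 -0.3 -2.2] open 0.4838204060168265
to (482, 165, 245) shift cm [-33.77   0.58   6.03] calls 2 each [-16.89   0.29   3.02]
```

>>> {"method": "send_rows", "body": {
  "steps": [
    [[-3.5,0,0.6],0,1],
    [[-7,0,1.2],0,1],
    [[-10.5,0.1,1.8],0,1],
    [[-14,0.2,2.5],0,1],
    [[-16.9,0.3,3],0,1]
  ]
}}

```text
time: 32.97
tcp_pos: [493.2, -3.8, 240.7]
tool_rot: [-1.566, 0.022, -1.316]
contact_force: [-0.4, 0.6, -1.5]
opening: 0.481
```

>>> {"method": "send_rows", "body": {
  "steps": [
    [[-3.5,0,0.6],0,1],
    [[-7,0,1.2],0,1],
    [[-10.5,0.1,1.8],0,1],
    [[-14,0.2,2.5],0,1],
    [[-16.9,0.3,3],0,1]
  ]
}}

```text
time: 33.38
tcp_pos: [477.9, 169.2, 238.2]
tool_rot: [-1.571, 0.023, -1.315]
contact_force: [-0.6, 0.1, -2.0]
opening: 0.479
```

```bash
python3 -c "
from h import *
[grab_frame('wrist') for i in range(3)]
go(484,167,90)"
```

```text
tcp [478.  168.7 238.3] rot [-1.571  0.022 -1.313] t 33.5333 f [ 0.3 -0.6 -1.9] open 0.4816586454811026
to (484, 167, 90) shift cm [ 0.65 14.82  0.55] calls 1 each [ 0.65 14.82  0.55]
```

>>> {"method": "send_rows", "body": {
  "steps": [
    [[0.6,3.5,0.5],0,1],
    [[0.6,7,0.5],0,1],
    [[0.6,10.5,0.5],0,1],
    [[0.6,13,0.5],0,1],
    [[0.6,13.5,0.5],0,1]
  ]
}}

```text
time: 33.95
tcp_pos: [478.3, 164.9, 95.4]
tool_rot: [-1.585, 0.023, -1.314]
contact_force: [-1.5, -0.4, -2.3]
opening: 0.482
```

```bash
python3 -c "
from h import *
[grab_frame('wrist') for i in range(3)]
go(484,167,66)"
```

```text
tcp [483.4 166.4 102.9] rot [-1.573  0.022 -1.314] t 34.1 f [ 0.4  0.9 -0.9] open 0.4830979187033836
to (484, 167, 66) shift cm [0.04 3.68 0.08] calls 1 each [0.04 3.68 0.08]
```

>>> {"method": "send_rows", "body": {
  "steps": [
    [[0,1,0],0,1],
    [[0,2,0],0,1],
    [[0,2.8,0],0,1],
    [[0,3.5,0],0,1],
    [[0,3.7,0],0,1]
  ]
}}

```text
time: 34.52
tcp_pos: [482.8, 167.2, 65.4]
tool_rot: [-1.574, 0.022, -1.314]
contact_force: [-2.4, -0.6, 7.2]
opening: 0.485
```

>>> {"method": "send_rows", "body": {
  "steps": [
    [[0,0.1,0],0,1],
    [[0,0.1,0],0,1]
  ]
}}

```text
time: 34.68
tcp_pos: [483.1, 167.3, 65.5]
tool_rot: [-1.574, 0.022, -1.313]
contact_force: [-3.0, -0.9, 4.7]
opening: 0.479
```

Touched down. I release and go back for the wide lantern at (601,-192).

>>> {"method": "send_rows", "body": {
  "steps": [
    [[0,0,0],0,0.3],
    [[0,0,0],0,0],
    [[0,0,0],0,0],
    [[0,0,0],0,0],
    [[0,0,0],0,0]
  ]
}}

```text
time: 35.1
tcp_pos: [483.2, 167.3, 65.5]
tool_rot: [-1.574, 0.022, -1.313]
contact_force: [0.6, 0.2, -0.0]
opening: 1.0
```

>>> {"method": "send_rows", "body": {
  "steps": [
    [[0,-3.5,0],0,0],
    [[0,-7,0],0,0],
    [[0,-11,0],0,0],
    [[0,-15,0],0,0],
    [[0,-16.5,0],0,0]
  ]
}}

```text
time: 35.52
tcp_pos: [487.2, 164.4, 237.5]
tool_rot: [-1.564, 0.022, -1.313]
contact_force: [0.6, 1.0, 0.5]
opening: 0.999
```

```bash
python3 -c "
from h import *
see('top',['wide_1','narrow_1']);see('side',['wide_1'])
go(601,-192,235)"
```

```text
top wide_1 [(0.9, [334.0, 238.0, -1.0]), (0.81, [460.0, 178.0, 3.0]), (0.79, [601.0, -191.0, 21.0]), (0.57, [432.0, -2.0, -1.0])]
top narrow_1 [(0.77, [581.0, -284.0, 20.0])]
side wide_1 [(0.98, [466.0, 173.0, 3.0]), (0.94, [331.0, 243.0, -4.0]), (0.83, [432.0, 4.0, -2.0]), (0.26, [486.0, -265.0, 22.0])]
tcp [483.8 163.7 228.7] rot [-1.577  0.022 -1.313] t 35.7667 f [-0.7 -0.8  0.5] open 1.002211506426217
to (601, -192, 235) shift cm [37.36 -1.47  2.27] calls 2 each [18.68 -0.74  1.13]
```

```bash
python3 -c "
from h import *
im=grab_frame('side');cv2.imwrite('pics/s8.png',cv2.resize(im[140:300,180:500,::-1],None,fx=2.5,fy=2.5))
see('top',['wide_1']);see('wrist',['wide_1'])"
```

```text
top wide_1 [(0.94, [333.0, 240.0, 1.0]), (0.78, [432.0, 0.0, -2.0]), (0.69, [600.0, -190.0, 24.0]), (0.66, [460.0, 177.0, 2.0])]
wrist wide_1 [(0.84, [432.0, 0.0, 2.0]), (0.81, [328.0, 241.0, -1.0]), (0.63, [462.0, 171.0, 2.0])]
```

View pics/s8.png

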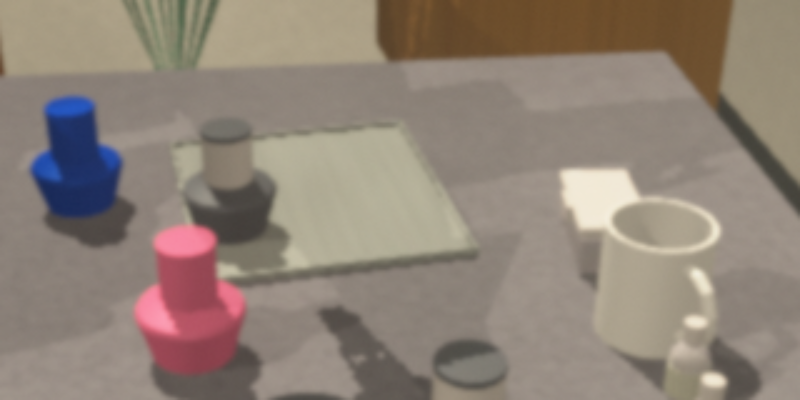

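The lantern stands upright on the tray at crop pixel (230,190), nudged about 20 mm to (461,175). That is at tray x ≈ -72, y ≈ -54, inside the limits, so it can stay. Next is the second wide one.

>>> {"method": "send_rows", "body": {
  "steps": [
    [[3.7,-0.2,0.2],0,0],
    [[7.4,-0.4,0.4],0,0],
    [[11,-0.6,0.7],0,0],
    [[15,-0.7,0.9],0,0],
    [[18.7,-0.7,1.1],0,0]
  ]
}}

```text
time: 36.43
tcp_pos: [542.4, -16.1, 231.1]
tool_rot: [-1.577, 0.022, -1.313]
contact_force: [0.4, 0.2, -0.3]
opening: 1.001
```

>>> {"method": "send_rows", "body": {
  "steps": [
    [[3.7,-0.2,0.2],0,0],
    [[7.4,-0.4,0.4],0,0],
    [[11,-0.6,0.7],0,0],
    [[15,-0.7,0.9],0,0],
    [[18.5,-0.7,1.1],0,0]
  ]
}}

```text
time: 36.85
tcp_pos: [600.6, -194.6, 233.2]
tool_rot: [-1.578, 0.022, -1.314]
contact_force: [1.0, 1.0, -0.4]
opening: 1.001
```

```bash
python3 -c "
from h import *
[grab_frame('wrist') for i in range(3)]
go(601,-192,150)"
```

```text
tcp [ 600.2 -194.4  232.4] rot [-1.579  0.024 -1.316] t 37.0 f [ 0.  -0.7  0.3] open 1.0010726832231203
to (601, -192, 150) shift cm [-0.02  8.24  0.21] calls 1 each [-0.02  8.24  0.21]
```

>>> {"method": "send_rows", "body": {
  "steps": [
    [[0,3,0.2],0,0],
    [[0,6,0.2],0,0],
    [[0,8.2,0.2],0,0],
    [[0,8.2,0.2],0,0],
    [[0,8.2,0.2],0,0]
  ]
}}

```text
time: 37.42
tcp_pos: [599.8, -190.7, 148.7]
tool_rot: [-1.582, 0.026, -1.315]
contact_force: [0.9, -0.1, -0.1]
opening: 0.997
```

```bash
python3 -c "
from h import *
[grab_frame('wrist') for i in range(3)]
go(601,-192,81)"
```

```text
tcp [ 602.3 -192.2  153. ] rot [-1.576  0.021 -1.316] t 37.5667 f [-0.1 -0.1  0.2] open 1.0026089826980784
to (601, -192, 81) shift cm [ 0.1   7.2  -0.08] calls 1 each [ 0.1   7.2  -0.08]
```

>>> {"method": "send_rows", "body": {
  "steps": [
    [[0.1,3,-0.1],0,0],
    [[0.1,5.5,-0.1],0,0],
    [[0.1,7.2,-0.1],0,0],
    [[0.1,7.2,-0.1],0,0],
    [[0.1,7.2,-0.1],0,0]
  ]
}}

```text
time: 37.98
tcp_pos: [601.3, -192.0, 82.0]
tool_rot: [-1.575, 0.021, -1.315]
contact_force: [0.4, 0.9, -0.2]
opening: 0.997
```

>>> {"method": "send_rows", "body": {
  "steps": [
    [[0,0,0],0,1],
    [[0,0,0],0,1],
    [[0,0,0],0,1],
    [[0,0,0],0,1],
    [[0,0,0],0,1]
  ]
}}

```text
time: 38.4
tcp_pos: [602.2, -191.6, 84.0]
tool_rot: [-1.573, 0.021, -1.316]
contact_force: [-1.6, 3.8, 5.8]
opening: 0.481
```

>>> {"method": "send_rows", "body": {
  "steps": [
    [[0,0,0],0,1],
    [[0,0,0],0,1],
    [[0,-2,0],0,1],
    [[0,-4,0],0,1],
    [[0,-5,0],0,1]
  ]
}}

```text
time: 38.82
tcp_pos: [603.2, -193.1, 135.6]
tool_rot: [-1.572, 0.02, -1.316]
contact_force: [0.1, -0.2, -2.6]
opening: 0.483
```

>>> {"method": "send_rows", "body": {
  "steps": [
    [[0,-3,0],0,1],
    [[0,-6,0],0,1],
    [[0,-9,0],0,1],
    [[0,-11,0],0,1],
    [[0,-11,0],0,1]
  ]
}}

```text
time: 39.23
tcp_pos: [606.2, -196.4, 251.8]
tool_rot: [-1.564, 0.013, -1.316]
contact_force: [-0.0, 0.1, -1.9]
opening: 0.479
```

```bash
python3 -c "
from h import *
[grab_frame('wrist') for i in range(3)]
go(580,298,248)"
```

```text
tcp [ 603.  -194.9  243.4] rot [-1.574  0.021 -1.316] t 39.3833 f [-0.2 -0.4 -3.1] open 0.4830760497185917
to (580, 298, 248) shift cm [-48.28   0.53  10.21] calls 3 each [-16.09   0.18   3.4 ]
```

>>> {"method": "send_rows", "body": {
  "steps": [
    [[-3.5,0,0.7],0,1],
    [[-7,0,1.5],0,1],
    [[-10.5,0,2.2],0,1],
    [[-14,0,3],0,1],
    [[-16.1,0,3.4],0,1]
  ]
}}

```text
time: 39.8
tcp_pos: [593.4, -27.3, 242.9]
tool_rot: [-1.579, 0.025, -1.314]
contact_force: [0.2, -0.2, -3.1]
opening: 0.48
```

>>> {"method": "send_rows", "body": {
  "steps": [
    [[-3.5,0,0.7],0,1],
    [[-7,0,1.5],0,1],
    [[-10.5,0,2.2],0,1],
    [[-14,0,3],0,1],
    [[-16.1,0,3.4],0,1]
  ]
}}

```text
time: 40.22
tcp_pos: [583.4, 140.0, 242.8]
tool_rot: [-1.584, 0.027, -1.312]
contact_force: [0.0, -1.1, -3.6]
opening: 0.477
```

>>> {"method": "send_rows", "body": {
  "steps": [
    [[-3.5,0,0.7],0,1],
    [[-7,0,1.5],0,1],
    [[-10.5,0,2.2],0,1],
    [[-14,0,3],0,1],
    [[-15.5,0,3.3],0,1]
  ]
}}

```text
time: 40.63
tcp_pos: [573.6, 301.7, 242.5]
tool_rot: [-1.59, 0.028, -1.309]
contact_force: [-1.2, -0.4, -3.5]
opening: 0.48
```

```bash
python3 -c "
from h import *
[grab_frame('wrist') for i in range(3)]
go(580,298,105)"
```

```text
tcp [574.4 298.7 243.2] rot [-1.589  0.025 -1.31 ] t 40.7833 f [-0.1  0.4 -3.2] open 0.4801380017031308
to (580, 298, 105) shift cm [ 0.56 13.79  0.78] calls 1 each [ 0.56 13.79  0.78]
```

>>> {"method": "send_rows", "body": {
  "steps": [
    [[0.5,3.5,0.8],0,1],
    [[0.5,7,0.8],0,1],
    [[0.5,10.5,0.8],0,1],
    [[0.5,13.5,0.8],0,1],
    [[0.5,13.8,0.8],0,1]
  ]
}}

```text
time: 41.2
tcp_pos: [574.7, 294.7, 95.4]
tool_rot: [-1.605, 0.023, -1.312]
contact_force: [-1.6, -1.2, -4.6]
opening: 0.477
```

```bash
python3 -c "
from h import *
[grab_frame('wrist') for i in range(3)]
go(580,298,66)"
```

```text
tcp [580.4 297.7 105.2] rot [-1.59   0.025 -1.311] t 41.35 f [ 0.4 -1.  -2.4] open 0.48015087032536485
to (580, 298, 66) shift cm [0.06 3.92 0.04] calls 1 each [0.06 3.92 0.04]
```

>>> {"method": "send_rows", "body": {
  "steps": [
    [[0,1,0],0,1],
    [[0,2,0],0,1],
    [[0,3,0],0,1],
    [[0,3.6,0],0,1],
    [[0,3.9,0],0,1]
  ]
}}

```text
time: 41.77
tcp_pos: [579.0, 298.4, 66.1]
tool_rot: [-1.591, 0.025, -1.311]
contact_force: [-4.3, -2.4, 10.8]
opening: 0.48
```

>>> {"method": "send_rows", "body": {
  "steps": [
    [[0,0.1,0],0,1],
    [[0,0.1,0],0,1]
  ]
}}

```text
time: 41.93
tcp_pos: [579.2, 298.4, 66.2]
tool_rot: [-1.591, 0.024, -1.311]
contact_force: [-2.0, -1.7, 3.4]
opening: 0.483
```

>>> {"method": "send_rows", "body": {
  "steps": [
    [[0,0,0],0,0.3],
    [[0,0,0],0,0],
    [[0,0,0],0,0],
    [[0,0,0],0,0],
    [[0,0,0],0,0]
  ]
}}

```text
time: 42.35
tcp_pos: [579.3, 298.5, 66.3]
tool_rot: [-1.591, 0.024, -1.311]
contact_force: [-0.7, -0.2, -0.2]
opening: 1.003
```

>>> {"method": "send_rows", "body": {
  "steps": [
    [[0,-3.5,0],0,0],
    [[0,-7,0],0,0],
    [[0,-11,0],0,0],
    [[0,-15,0],0,0],
    [[0,-16.5,0],0,0]
  ]
}}

```text
time: 42.77
tcp_pos: [586.1, 296.4, 239.0]
tool_rot: [-1.58, 0.026, -1.311]
contact_force: [1.0, 0.5, 1.4]
opening: 1.002
```

```bash
python3 -c "
from h import *
see('top',['wide_1','narrow_1']);see('side',['wide_1'])
go(582,-285,235)"
```

```text
top wide_1 [(0.98, [577.0, 301.0, 6.0]), (0.93, [332.0, 240.0, 2.0]), (0.66, [432.0, 1.0, -4.0]), (0.65, [461.0, 176.0, 3.0])]
top narrow_1 [(0.8, [580.0, -284.0, 21.0])]
side wide_1 [(0.81, [574.0, 294.0, 2.0]), (0.67, [462.0, 174.0, 4.0]), (0.56, [329.0, 243.0, -5.0])]
tcp [582.7 295.1 229. ] rot [-1.594  0.024 -1.311] t 43.0167 f [ 0.2  0.7 -0.3] open 0.9991941710035032
to (582, -285, 235) shift cm [ 56.02  -1.59 -15.01] calls 4 each [14.   -0.4  -3.75]
```

>>> {"method": "send_rows", "body": {
  "steps": [
    [[3.7,-0.2,-1],0,0],
    [[7.4,-0.4,-2],0,0],
    [[11,-0.4,-3],0,0],
    [[15,-0.4,-4],0,0],
    [[18.7,-0.5,-5],0,0]
  ]
}}

```text
time: 43.43
tcp_pos: [580.8, 99.7, 227.1]
tool_rot: [-1.6, 0.025, -1.31]
contact_force: [1.0, 0.0, 0.1]
opening: 0.997
```

>>> {"method": "send_rows", "body": {
  "steps": [
    [[3.7,-0.2,-1],0,0],
    [[7.4,-0.4,-2],0,0],
    [[11,-0.4,-3],0,0],
    [[15,-0.4,-4],0,0],
    [[18.7,-0.5,-5],0,0]
  ]
}}

```text
time: 43.85
tcp_pos: [579.0, -95.6, 225.5]
tool_rot: [-1.604, 0.027, -1.311]
contact_force: [0.6, -0.3, -0.0]
opening: 1.005
```

>>> {"method": "send_rows", "body": {
  "steps": [
    [[3.7,-0.2,-1],0,0],
    [[7.4,-0.4,-2],0,0],
    [[11,-0.4,-3],0,0],
    [[15,-0.4,-4],0,0],
    [[18.5,-0.5,-4.9],0,0]
  ]
}}

```text
time: 44.27
tcp_pos: [577.8, -288.6, 223.3]
tool_rot: [-1.608, 0.031, -1.311]
contact_force: [-0.4, -0.0, 0.0]
opening: 1.001
```

```bash
python3 -c "
from h import *
[grab_frame('wrist') for i in range(3)]
go(582,-285,150)"
```

```text
tcp [ 577.9 -288.7  223.4] rot [-1.608  0.031 -1.315] t 44.4167 f [-0.3  0.3  0.2] open 0.9948712536629213
to (582, -285, 150) shift cm [-0.03  7.32  0.76] calls 1 each [-0.03  7.32  0.76]
```

>>> {"method": "send_rows", "body": {
  "steps": [
    [[0,3,0.8],0,0],
    [[0,5.5,0.8],0,0],
    [[0,7.3,0.8],0,0],
    [[0,7.3,0.8],0,0],
    [[0,7.3,0.8],0,0]
  ]
}}

```text
time: 44.83
tcp_pos: [581.1, -283.1, 147.4]
tool_rot: [-1.612, 0.035, -1.313]
contact_force: [-0.1, 0.1, 0.8]
opening: 0.999
```

```bash
python3 -c "
from h import *
[grab_frame('wrist') for i in range(3)]
go(582,-285,81)"
```

```text
tcp [ 583.4 -285.1  152. ] rot [-1.606  0.029 -1.314] t 44.9833 f [-0.1 -0.5 -0.4] open 1.000915503083417
to (582, -285, 81) shift cm [0.17 7.1  0.12] calls 1 each [0.17 7.1  0.12]
```

>>> {"method": "send_rows", "body": {
  "steps": [
    [[0.2,3,0.1],0,0],
    [[0.2,5.5,0.1],0,0],
    [[0.2,7.1,0.1],0,0],
    [[0.2,7.1,0.1],0,0],
    [[0.2,7.1,0.1],0,0]
  ]
}}

```text
time: 45.4
tcp_pos: [582.2, -285.3, 81.6]
tool_rot: [-1.606, 0.029, -1.314]
contact_force: [1.0, 0.6, 0.3]
opening: 1.001
```

>>> {"method": "send_rows", "body": {
  "steps": [
    [[0,0,0],0,1],
    [[0,0,0],0,1],
    [[0,0,0],0,1],
    [[0,0,0],0,1],
    [[0,0,0],0,1]
  ]
}}

```text
time: 45.82
tcp_pos: [583.0, -285.2, 83.7]
tool_rot: [-1.604, 0.029, -1.314]
contact_force: [-1.5, 2.9, 5.7]
opening: 0.484
```

>>> {"method": "send_rows", "body": {
  "steps": [
    [[0,0,0],0,1],
    [[0,0,0],0,1],
    [[0,-2,0],0,1],
    [[0,-4,0],0,1],
    [[0,-5,0],0,1]
  ]
}}

```text
time: 46.23
tcp_pos: [585.7, -286.8, 135.5]
tool_rot: [-1.602, 0.027, -1.314]
contact_force: [-0.1, 0.2, -1.3]
opening: 0.479
```

>>> {"method": "send_rows", "body": {
  "steps": [
    [[0,-3,0],0,1],
    [[0,-6,0],0,1],
    [[0,-9,0],0,1],
    [[0,-11,0],0,1],
    [[0,-11,0],0,1]
  ]
}}

```text
time: 46.65
tcp_pos: [592.2, -290.3, 251.8]
tool_rot: [-1.595, 0.019, -1.314]
contact_force: [-0.0, -0.4, -0.9]
opening: 0.484
```

```bash
python3 -c "
from h import *
[grab_frame('wrist') for i in range(3)]
go(598,174,250)"
```

```text
tcp [ 589.1 -288.4  243.3] rot [-1.604  0.029 -1.314] t 46.8 f [-0.1  0.1 -2.9] open 0.47574637819202137
to (598, 174, 250) shift cm [-44.5    0.18  12.62] calls 3 each [-14.83   0.06   4.21]
```

>>> {"method": "send_rows", "body": {
  "steps": [
    [[-3.5,0,1],0,1],
    [[-7,0,2],0,1],
    [[-10.5,0,3],0,1],
    [[-14,0,4],0,1],
    [[-15.5,0,4.4],0,1]
  ]
}}

```text
time: 47.22
tcp_pos: [590.7, -123.1, 242.6]
tool_rot: [-1.608, 0.034, -1.311]
contact_force: [0.4, -0.8, -2.2]
opening: 0.48
```

>>> {"method": "send_rows", "body": {
  "steps": [
    [[-3.5,0,1],0,1],
    [[-7,0,2],0,1],
    [[-10.5,0,3],0,1],
    [[-14,0,4],0,1],
    [[-15,0,4.2],0,1]
  ]
}}

```text
time: 47.63
tcp_pos: [591.4, 36.8, 243.1]
tool_rot: [-1.612, 0.037, -1.308]
contact_force: [-0.4, -0.5, -3.3]
opening: 0.484
```

>>> {"method": "send_rows", "body": {
  "steps": [
    [[-3.5,0,1],0,1],
    [[-7,0,2],0,1],
    [[-10.5,0,3],0,1],
    [[-13,0,3.7],0,1],
    [[-13,0,3.7],0,1]
  ]
}}

```text
time: 48.05
tcp_pos: [592.0, 175.7, 243.7]
tool_rot: [-1.616, 0.039, -1.303]
contact_force: [0.1, 0.6, -2.4]
opening: 0.48
```

```bash
python3 -c "
from h import *
[grab_frame('wrist') for i in range(3)]
go(600,174,105)"
```

```text
tcp [592.6 171.2 244.2] rot [-1.616  0.036 -1.308] t 48.2 f [ 0.3  0.  -3. ] open 0.48194406756276764
to (600, 174, 105) shift cm [ 0.43 13.87  1.41] calls 1 each [ 0.43 13.87  1.41]
```

>>> {"method": "send_rows", "body": {
  "steps": [
    [[0.4,3.5,1.4],0,1],
    [[0.4,7,1.4],0,1],
    [[0.4,10.5,1.4],0,1],
    [[0.4,13.5,1.4],0,1],
    [[0.4,13.9,1.4],0,1]
  ]
}}

```text
time: 48.62
tcp_pos: [594.6, 171.5, 96.3]
tool_rot: [-1.63, 0.037, -1.31]
contact_force: [-2.4, -0.1, -4.3]
opening: 0.481
```

```bash
python3 -c "
from h import *
[grab_frame('wrist') for i in range(3)]
go(600,174,66)"
```

```text
tcp [600.3 173.2 105.2] rot [-1.615  0.036 -1.309] t 48.7667 f [ 0.5  0.8 -1.4] open 0.47830636569451446
to (600, 174, 66) shift cm [0.05 3.92 0.16] calls 1 each [0.05 3.92 0.16]
```

>>> {"method": "send_rows", "body": {
  "steps": [
    [[0,1,0.1],0,1],
    [[0,2,0.1],0,1],
    [[0,3,0.1],0,1],
    [[0,3.6,0.1],0,1],
    [[0,3.9,0.1],0,1]
  ]
}}

```text
time: 49.18
tcp_pos: [598.8, 174.4, 65.7]
tool_rot: [-1.617, 0.036, -1.309]
contact_force: [-2.0, -1.2, 9.7]
opening: 0.479
```

>>> {"method": "send_rows", "body": {
  "steps": [
    [[0,0.1,0],0,1],
    [[0,0.1,0],0,1]
  ]
}}

```text
time: 49.35
tcp_pos: [598.9, 174.5, 65.8]
tool_rot: [-1.617, 0.036, -1.309]
contact_force: [-2.7, -1.8, 3.6]
opening: 0.478
```

>>> {"method": "send_rows", "body": {
  "steps": [
    [[0,0,0],0,0.3],
    [[0,0,0],0,0],
    [[0,0,0],0,0],
    [[0,0,0],0,0],
    [[0,0,0],0,0]
  ]
}}

```text
time: 49.77
tcp_pos: [599.0, 174.5, 65.8]
tool_rot: [-1.617, 0.036, -1.309]
contact_force: [0.7, 0.7, 0.1]
opening: 0.996
```

>>> {"method": "send_rows", "body": {
  "steps": [
    [[0,-3.5,0],0,0],
    [[0,-7,0],0,0],
    [[0,-11,0],0,0],
    [[0,-15,0],0,0],
    [[0,-16.5,0],0,0]
  ]
}}

```text
time: 50.18
tcp_pos: [610.7, 171.2, 238.1]
tool_rot: [-1.606, 0.035, -1.308]
contact_force: [1.1, -0.4, 1.1]
opening: 0.999
```

>>> {"method": "send_rows", "body": {
  "steps": [
    [[3.5,0,-2],0,0],
    [[7,0,-4],0,0],
    [[10,0,-6],0,0],
    [[10,0,-7],0,0],
    [[10,0,-7],0,0]
  ]
}}

```text
time: 50.6
tcp_pos: [567.8, 55.0, 236.7]
tool_rot: [-1.607, 0.035, -1.311]
contact_force: [0.4, 0.4, 0.8]
opening: 0.997
```

Run:
```python
from h import *
a=see('top',['wide_1','narrow_1','tray','mug','flipbox','eyedrop_1']);see('side',['wide_1','narrow_1'])
im=grab_frame('top');im2=grab_frame('side');go(500,200,240)
v=np.hstack([cv2.resize(im[160:400,90:390],(400,320)),cv2.resize(im2[150:290,170:345],(400,320))])
cv2.imwrite('pics/end.png',v[:,:,::-1])
```

```text
top wide_1 [(0.84, [433.0, -1.0, -0.0]), (0.58, [460.0, 178.0, 1.0])]
top narrow_1 [(0.54, [594.0, 177.0, 2.0])]
top tray []
top mug [(0.8, [773.0, -4.0, 0.0])]
top flipbox []
top eyedrop_1 [(0.83, [771.0, -92.0, 2.0]), (0.83, [760.0, -154.0, 3.0])]
side wide_1 [(0.72, [434.0, 4.0, 2.0]), (0.61, [328.0, 241.0, -2.0]), (0.6, [574.0, 295.0, 4.0]), (0.59, [465.0, 172.0, 2.0])]
side narrow_1 [(0.93, [596.0, 176.0, 6.0])]
tcp [569.2  56.8 237.1] rot [-1.606  0.035 -1.308] t 51.2 f [-0.6 -0.4  0.1] open 0.9995654442346955
to (500, 200, 240) shift cm [-15.63   0.36  -2.95] calls 1 each [-15.63   0.36  -2.95]
```

View pics/end.png

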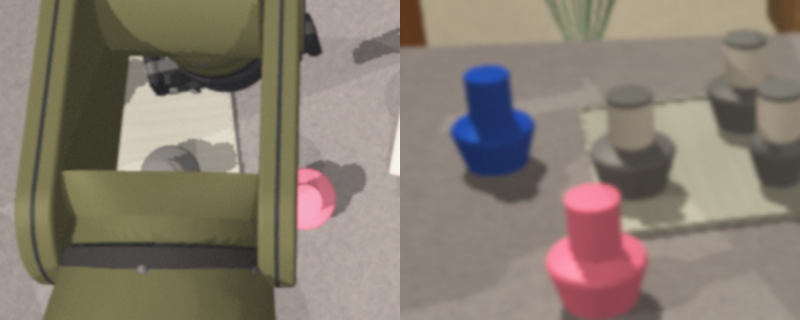

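All three stand upright on the tray (right half: (632,140), (740,80), (780,130)), clear of the arm, and the margins are fine.

```bash
python3 -c "
from plant import *
print(finish_job())"
```

```text
the job is handed in; nothing more can be done
None
```

I seated all three lanterns present (two wide, one narrow; the second narrow one was absent) in wells of their own size and ran the test. I then stood them all back on the steel tray and handed the job in at about 51 s. No verdict was reported.

- **Seating:** a wrist picture after release showed all three matching the circles drawn for fully seated lanterns.
- **Test button:** I pressed it until the tool read about 20 N, well over the 5 N it needs. It was then free for more than 3.5 s with nothing touched. I did not read the button's travel directly.
- **Final check:** the side picture showed all three lanterns upright on the tray, and the last force readings were near zero. The foot centres were at about (461,175), (576,298) and (595,176) mm, all inside the limits.
- **Knock:** the first lantern I put back moved about 20 mm after I let go of it. It stayed upright and inside the limits, so I left it there.
- **Bystanders:** the mug and both eyedrop bottles read within about 4 mm of where they started. In the last top view the arm blocked part of the tray, and the network did not find the flip-lid box or the second wide lantern. The side view covered that lantern. I did not measure the box again at the end, but the gripper never went near it.
- **Tool tilt:** the tool's tilt crept up to about 0.06 rad by the end, and the side picture shows no effect on the placed lanterns.

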